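# Put the stacked lab packs away in their stock trays

### The job

The packs in the stack have come up from the storeroom: working from the top of the stack down, put each one in the tray that already holds a pack of its own kind. Lay it flat, lid up, in the middle of the tray's empty front half, long side the same way as the pack behind it. There is glass in them, so keep every pack level and set it down rather than drop it, and leave the tub and the flask alone.

Things in the scene. Friction and masses are not known exactly. Their poses are not given: they have to be found in the camera images.
- covers: Small orange box of cover glasses with a clear lid framed in orange, top of the stack at the start (underside 82 mm above the bench). Loose rigid box 29 mm (its x) by 48 mm (its y, the long side) by 16 mm high; origin at the centre of its underside, z up through the lid. A half turn makes no difference.
- strips: Flat yellow box of indicator strips, a white panel with a row of coloured swatches on its lid, second from the top of the stack (underside 68 mm above the bench). Loose rigid box 42 mm (its x) by 70 mm (its y, the long side) by 14 mm high; origin at the centre of its underside, z up through the lid. A half turn makes no difference.
- slides: Green box of microscope slides with two windows of pale glass in its lid, third from the top of the stack (underside 40 mm above the bench). Loose rigid box 56 mm (its x) by 82 mm (its y, the long side) by 28 mm high; origin at the centre of its underside, z up through the lid. A half turn makes no difference.
- filters: White carton of filter membranes with blue bands and a gridded white disc on its lid, bottom of the stack (underside 0 mm above the bench). Loose rigid box 66 mm (its x) by 124 mm (its y, the long side) by 40 mm high; origin at the centre of its underside, z up through the lid. A half turn makes no difference.
- tray_covers: Grey open-fronted tray, fixed, for the cover-glass box: an identical pack lies fixed in its rear half. Origin on the bench under the middle of the empty front half; x to the rear (pack there centred 65 mm on, 36 mm gap), y across: the way long sides lie. Floor's top 3 mm above the bench; 80 mm between 13 mm high sides; no front wall, front edge 44.5 mm before the origin.
- tray_strips: Grey open-fronted tray, fixed, for the indicator-strip box: an identical pack lies fixed in its rear half. Origin on the bench under the middle of the empty front half; x to the rear (pack there centred 78 mm on, 36 mm gap), y across: the way long sides lie. Floor's top 3 mm above the bench; 102 mm between 13 mm high sides; no front wall, front edge 51 mm before the origin.
- tray_slides: Grey open-fronted tray, fixed, for the slide box: an identical pack lies fixed in its rear half. Origin on the bench under the middle of the empty front half; x to the rear (pack there centred 92 mm on, 36 mm gap), y across: the way long sides lie. Floor's top 3 mm above the bench; 114 mm between 13 mm high sides; no front wall, front edge 58 mm before the origin.
- tray_filters: Grey open-fronted tray, fixed, for the filter carton: an identical pack lies fixed in its rear half. Origin on the bench under the middle of the empty front half; x to the rear (pack there centred 102 mm on, 36 mm gap), y across: the way long sides lie. Floor's top 3 mm above the bench; 156 mm between 13 mm high sides; no front wall, front edge 63 mm before the origin.
- jar: Bystander: white tub of dry medium, red-striped label, black cap, 86 mm diameter, 147 mm high, loose; origin at the centre of its underside. To be left alone.
- flask: Bystander: empty conical glass flask with a reddish stopper, 85 mm base diameter, 150 mm high, loose; origin at the centre of its underside. To be left alone.
Mind the look-alikes: they are no part of the job. What is meant by the filters is not pink, and is the smaller of those in its own colour. Of the things like the covers, leave any that is blue; of the rest the smaller one is meant.

How it is judged:
On the way, in this order (a step that is already met when the one before it is completed fails the run):
1. the cover-glass box lies released in its own tray (horizontal distance between covers and tray_covers below 0.015 m and angle between the y axis of covers and the y axis of tray_covers, either way round below 0.2 rad and angle between covers's own z axis and vertical below 0.06 rad and z of covers in the frame of tray_covers between -0.001 and 0.007 m and contact force between covers and the fingers below 0.1 N and linear speed of covers below 0.02 m/s), for 0.2 s.
2. the indicator-strip box lies released in its own tray (horizontal distance between strips and tray_strips below 0.015 m and angle between the y axis of strips and the y axis of tray_strips, either way round below 0.2 rad and angle between strips's own z axis and vertical below 0.06 rad and z of strips in the frame of tray_strips between -0.001 and 0.007 m and contact force between strips and the fingers below 0.1 N and linear speed of strips below 0.02 m/s), for 0.2 s.
3. the slide box lies released in its own tray (horizontal distance between slides and tray_slides below 0.015 m and angle between the y axis of slides and the y axis of tray_slides, either way round below 0.2 rad and angle between slides's own z axis and vertical below 0.06 rad and z of slides in the frame of tray_slides between -0.001 and 0.007 m and contact force between slides and the fingers below 0.1 N and linear speed of slides below 0.02 m/s), for 0.2 s.
4. the filter carton lies released in its own tray (horizontal distance between filters and tray_filters below 0.015 m and angle between the y axis of filters and the y axis of tray_filters, either way round below 0.2 rad and angle between filters's own z axis and vertical below 0.06 rad and z of filters in the frame of tray_filters between -0.001 and 0.007 m and contact force between filters and the fingers below 0.1 N and linear speed of filters below 0.02 m/s), for 0.2 s.
At the end, for the whole second after the job is handed in: Every pack lies released and still on the floor of the tray of its kind: centre within 15 mm of the middle of the empty front half, long side within 0.2 rad of the tray's, level within 0.06 rad, lid up. Tub and flask stand upright within 20 mm of where they stood (all of step 1 and all of step 2 and all of step 3 and all of step 4 and angle between each of jar, flask's own z axis and vertical below 0.1 rad and distance of each of jar, flask from where it was at the start of the episode below 0.02 m); the robot touches nothing.
It fails at once if a pack is tipped (more than 0.5 rad) (angle between any of covers, strips, slides, filters's own z axis and vertical above 0.5 rad).
It fails at once if a pack is dropped (falls faster than 0.6 m/s with no finger on it) ((linear speed of covers above 0.6 m/s and contact force between covers and the fingers below 0.05 N) or (linear speed of strips above 0.6 m/s and contact force between strips and the fingers below 0.05 N) or (linear speed of slides above 0.6 m/s and contact force between slides and the fingers below 0.05 N) or (linear speed of filters above 0.6 m/s and contact force between filters and the fingers below 0.05 N)).
It fails at once if the tub or the flask is pushed away or tipped (distance of any of jar, flask from where it was at the start of the episode above 0.03 m or angle between any of jar, flask's own z axis and vertical above 0.3 rad).
It also fails if it takes over 128 s, if anything falls off the work surface, if the arm or the gripper's body presses on something with over 40 N, if the wrist force passes 120 N, or if a joint passes its speed limit or range.

### The arm

A 6-joint arm with a two-finger parallel gripper is mounted at the origin on the work surface. World frame = base frame: x ahead of the robot, y to its left, z up, the work surface at z = 0. Lengths are in m, angles in rad, forces in N, time in s.
With the tool pointing down it reaches from about 0.3 to 0.775 m from the base axis. Payload 14.6 kg.
Tool frame: the origin (TCP) lies between the finger pads; the fingertips stand 8 mm ahead of it and the grasp point (between the pads) lies 11 mm behind it; z points along the fingers, y is the direction in which the jaws open and shut (so a half turn about z gives the same grasp; the last joint's range is limited). The gripper opens to 94 mm and grips with 3 to 60 N. Pads are 16 mm wide; open, the fingers measure 119 mm over their backs; the gripper's body (75 mm by 177 mm) begins 78 mm behind the grasp point.
Start: joints at [-1.409, 0.3, 1.521, -0, 1.321, -0.067], TCP at [0.125, -0.536, 0.213] pointing down, gripper open.
Joint ranges: [-3.03, 3.03], [-0.79, 2.21], [0.23, 2.52], [-1.04, 4.18], [0, 3.07], [-2.55, 2.55]. Speed limits (rad/s): [2.22, 2.22, 2.57, 3.14, 3.14, 3.14].

### API

Orientations are given as [roll, pitch, yaw] about the fixed x, y, z axes, in that order (R = Rz(yaw) Ry(pitch) Rx(roll)).
In Python, from station import ctrl, viewer, workorder gives the robot as it stands.
- The arm moves only by the tool play_rows, never from a script. Its argument "commands" is a list of rows, each an object of numbers: "dx", "dy", "dz": the shift along the tool's x, y, z in m; "ax", "ay", "az": the turn, a rotation vector about the tool's x, y, z in degrees. In form: [{"dx": .., "dy": .., "dz": .., "ax": .., "ay": .., "az": ..}, ...]. A call has exactly 5 rows; each row shifts and turns the pose as measured when the row begins, along the tool's axes as they then stand; what a row does not reach is not made up. A row lasts 1/12 s, in which the tool goes at most 41.7 mm and 7.16 degrees, less where a joint would pass 70% of its speed; a pose out of reach is approached as far as the arm can. A call with a gripper value outside its range is refused whole. "claw" is the opening, from 0 (shut) to 1 (fully open), set as the call begins (left out, the last holds). The fingers move at their own pace and stop on an object; "squeeze" is the grip in N (left out, the last holds). Time passes only in rows, so rows that do not move let the fingers close, or fill a call up. It gives the time, the measured TCP pose, the force and the opening at its end, in the units of the state.
- ctrl.get_obs(): the state, without advancing time (a new reading comes with each control period).
- viewer.camera(name): name is "scene" or "side" or "wrist"; returns the picture (480x640x3 uint8, red, green, blue); there is no depth.
- viewer.camera_model(name): a dict with "K" (3x3 intrinsics, pixels), "pose" (4x4, takes a point from camera to world coordinates); the wrist camera has in their place "T_tool_cam" (4x4, takes a point from camera to tool coordinates, whose origin is the TCP and whose axes are the flange's). Camera axes: x right, y down, z forward; pixel columns grow to the right and rows downward; lengths in m; the calibration is good to about 2 mm. A picture is of the moment at which its call begins: read the wrist's pose just before it. camera_model takes no time and is no camera call.
- workorder.hand_in(): hands the job in, once; it reports no verdict.
The state is a dict: "time_s": time; "qpos": joint angles; "joint_vel": joint speeds; "tau": joint torques, N m; "ee_pos": TCP position; "eef_rot": TCP orientation; "force": force on the tool from outside, world axes, zero at the start; "moment": the same for the moment, N m; "grip_width": finger opening in m.
Only numpy, scipy, OpenCV 4.12 (cv2) and the standard library are available. Lean on these libraries where they do the work, as an engineer would, in place of code of your own. Each camera call takes 0.05 s, during which the arm holds its last target. There are 200 camera calls.

## Working session

There is one attempt and no reset: what is moved stays moved. The work goes in short steps, Python scripts to look and compute and a tool call to move; the robot and the scene stay as the last step left them, time stands still between calls to the robot, and variables do not carry over. Pictures are saved under pics/ and viewed, about 12 in all and at most 16, crops included, and the job is handed in when it is done.

Besides the shell and the picture viewer there is one more tool, called after ">>>" as name(argument=value, ...) on one line, values as JSON. play_rows: Moves the arm, as the interface text tells. Its arguments: {"type":"object","properties":{"commands":{"type":"array","items":{"type":"object","properties":{"dx":{"type":"number"},"dy":{"type":"number"},"dz":{"type":"number"},"ax":{"type":"number"},"ay":{"type":"number"},"az":{"type":"number"}}}},"claw":{"type":"number"},"squeeze":{"type":"number"}},"required":["commands"]}

```bash
mkdir -p pics; ls; cat > h.py <<'E'
import numpy as np, cv2
from scipy.spatial.transform import Rotation as R
from station import ctrl, viewer, workorder
def snap(n,f=None):
    o=ctrl.get_obs(); im=viewer.camera(n); m=viewer.camera_model(n)
    if f: cv2.imwrite(f'pics/{f}.png',im[:,:,::-1])
    K=np.array(m['K'])
    if n=='wrist':
        T=np.eye(4);T[:3,:3]=R.from_euler('xyz',o['eef_rot']).as_matrix();T[:3,3]=o['ee_pos']
        P=T@np.array(m['T_tool_cam'])
    else: P=np.array(m['pose'])
    return im,K,P
def ray(K,P,uv,z):
    uv=np.atleast_2d(uv).astype(float)
    d=np.c_[uv,np.ones(len(uv))]@np.linalg.inv(K).T@P[:3,:3].T
    return P[:3,3]+d*((z-P[2,3])/d[:,2])[:,None]
def proj(K,P,X):
    c=(np.atleast_2d(X)-P[:3,3])@P[:3,:3]@K.T
    return c[:,:2]/c[:,2:]
E
python3 - <<'E'
from h import *
for n in ('scene','side','wrist'):
    im,K,P=snap(n,n+'0'); print(n,K[0,0],P.round(3).tolist())
print(ctrl.get_obs())
E
```

```text
pics
scene 594.8486767643616 [[-0.457, 0.76, -0.463, 1.069], [0.889, 0.397, -0.226, 0.308], [0.012, -0.515, -0.857, 1.224], [0.0, 0.0, 0.0, 1.0]]
side 442.8168212873674 [[0.995, -0.048, 0.088, 0.356], [-0.1, -0.556, 0.825, -0.728], [0.01, -0.83, -0.558, 0.56], [0.0, 0.0, 0.0, 1.0]]
wrist 402.1220635084788 [[0.228, -0.94, -0.254, 0.197], [-0.974, -0.22, -0.058, -0.519], [-0.001, 0.26, -0.966, 0.384], [0.0, 0.0, 0.0, 1.0]]
{'time_s': 0.15, 'qpos': array([-1.40861898e+00,  3.00306510e-01,  1.52142572e+00,  7.52578338e-06,
        1.32069190e+00, -6.66159985e-02]), 'joint_vel': array([-0.00048433, -0.00288717, -0.00194501,  0.0013282 ,  0.00127938,
       -0.00140565]), 'tau': array([ 1.82664884e-03, -5.31951427e+01, -3.52818632e+01,  7.08155707e-02,
        2.35915283e-02, -8.29926830e-05]), 'ee_pos': array([ 0.12470167, -0.53548547,  0.21304234]), 'eef_rot': array([-3.14076351e+00, -6.26223482e-05,  2.28791452e-01]), 'force': array([-0.74732655, -0.23271469,  0.06175807]), 'moment': array([-0.02049436, -0.02968597,  0.04280009]), 'grip_width': 0.09392692021642464}
```

View pics/scene0.png

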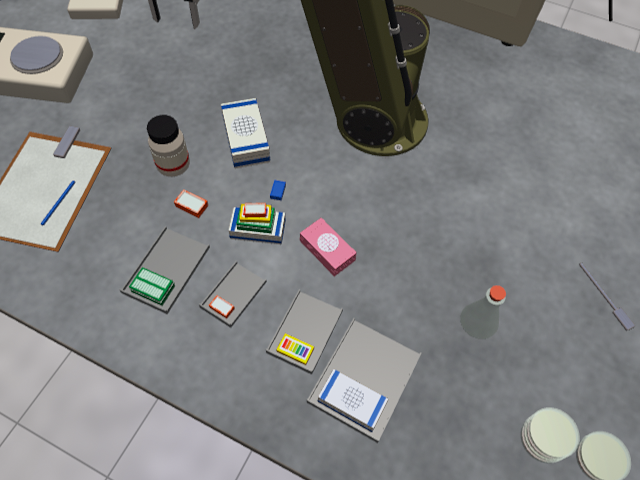

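View pics/side0.png

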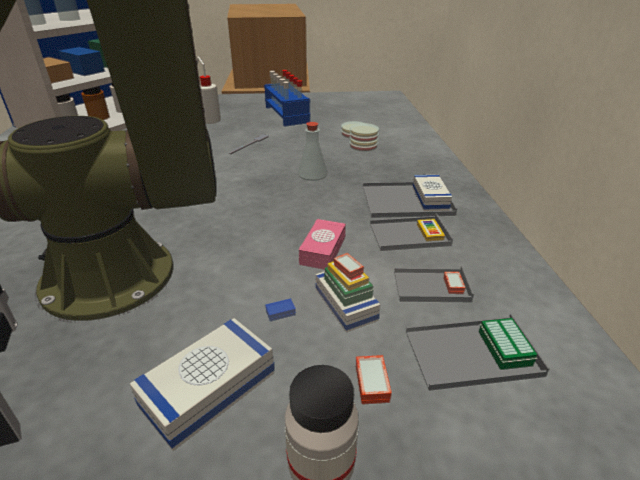

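The scene view shows the stack at (257,220). The slides, covers, strips and filters trays have their packs at (152,286), (222,307), (295,348) and (353,400). The tub is at (167,145) and the flask at (485,315). The off-stack look-alikes are the big white carton, the pink carton, and the red and blue boxes.

```bash
python3 - <<'E'
from h import *
im=cv2.imread('pics/scene0.png');m=viewer.camera_model('scene');K,P=np.array(m['K']),np.array(m['pose'])
for n,uv,z in [('stack',(256,209),.098),('Cpack',(222,306),.019),('Spack',(296,348),.017),('Gpack',(154,284),.031),('Fpack',(354,398),.043),('jar',(163,130),.147),('flask',(497,292),.15)]:
    print(n,ray(K,P,uv,z).round(3)[0])
for n,c in [('C',[(200,306),(231,325),(266,284),(235,263)]),('S',[(267,352),(303,371),(343,314),(302,291)]),('G',[(122,291),(168,311),(210,247),(169,228)]),('F',[(308,400),(379,439),(421,354),(355,320)])]:
    print(n,ray(K,P,c,.01)[:,:2].round(3).tolist())
cv2.imwrite('pics/crop1.png',cv2.resize(im[180:450,110:430],None,fx=2.2,fy=2.2,interpolation=cv2.INTER_CUBIC))
E
```

```text
stack [ 0.46  -0.123  0.098]
Cpack [ 0.673 -0.093  0.019]
Spack [0.683 0.096 0.017]
Gpack [ 0.701 -0.25   0.031]
Fpack [0.73  0.251 0.043]
jar [ 0.395 -0.407  0.147]
flask [0.438 0.421 0.15 ]
C [[0.693, -0.139], [0.7, -0.055], [0.578, -0.036], [0.564, -0.125]]
S [[0.717, 0.045], [0.718, 0.131], [0.564, 0.15], [0.556, 0.045]]
G [[0.742, -0.313], [0.735, -0.194], [0.555, -0.199], [0.556, -0.313]]
F [[0.767, 0.168], [0.771, 0.328], [0.57, 0.337], [0.565, 0.18]]
```

>>> play_rows(commands=[{"az": -7},{"az": -7},{"az": -7},{"az": -7},{"az": -7}])

```text
validation failed for argument at $.co...
```

>>> play_rows(commands=[{"az": -7},{"az": -7},{"az": -7},{"az": -7},{"az": -7}])

```text
validation failed for argument at $.co...
```

>>> play_rows(commands=[{"az": -6.9},{"dx": 0.03,"dy": 0.024},{"dx": 0.03,"dy": 0.024},{"dx": 0.03,"dy": 0.024},{"dx": 0.03,"dy": 0.024}])

```text
validation failed for argument at $.co...
```

>>> play_rows(commands=[{"dx": 0.03,"dy": 0.024},{"dx": 0.03,"dy": 0.024},{"dx": 0.03,"dy": 0.024},{"dx": 0.03,"dy": 0.024},{"dx": 0.03,"dy": 0.024}])

```text
validation failed for argument at $.co...
```

The calls were refused, so nothing moved. The rows probably need all six fields.

>>> play_rows(commands=[{"dx": 0,"dy": 0,"dz": 0,"ax": 0,"ay": 0,"az": -7},{"dx": 0,"dy": 0,"dz": 0,"ax": 0,"ay": 0,"az": -7},{"dx": 0,"dy": 0,"dz": 0,"ax": 0,"ay": 0,"az": -7},{"dx": 0,"dy": 0,"dz": 0,"ax": 0,"ay": 0,"az": -7},{"dx": 0,"dy": 0,"dz": 0,"ax": 0,"ay": 0,"az": -7}])

```text
time_s: 0.57
ee_pos: [0.1246, -0.5349, 0.2117]
eef_rot: [-3.139, -0.002, 0.852]
force: [-0.6, -0.4, -0.6]
grip_width: 0.0937
```

>>> play_rows(commands=[{"dx": 0,"dy": 0,"dz": 0,"ax": 0,"ay": 0,"az": -7},{"dx": 0,"dy": 0,"dz": 0,"ax": 0,"ay": 0,"az": -7},{"dx": 0,"dy": 0,"dz": 0,"ax": 0,"ay": 0,"az": -7},{"dx": 0,"dy": 0,"dz": 0,"ax": 0,"ay": 0,"az": -7},{"dx": 0,"dy": 0,"dz": 0,"ax": 0,"ay": 0,"az": -7}])

```text
time_s: 0.98
ee_pos: [0.1245, -0.5344, 0.2104]
eef_rot: [-3.14, -0.006, 1.477]
force: [-0.1, -0.1, 0.3]
grip_width: 0.0939
```

>>> play_rows(commands=[{"dx": 0.0294,"dy": 0.0197,"dz": 0,"ax": 0,"ay": 0,"az": 0},{"dx": 0.0294,"dy": 0.0197,"dz": 0,"ax": 0,"ay": 0,"az": 0},{"dx": 0.0294,"dy": 0.0197,"dz": 0,"ax": 0,"ay": 0,"az": 0},{"dx": 0.0294,"dy": 0.0197,"dz": 0,"ax": 0,"ay": 0,"az": 0},{"dx": 0.0294,"dy": 0.0197,"dz": 0,"ax": 0,"ay": 0,"az": 0}])

```text
time_s: 1.4
ee_pos: [0.2348, -0.3939, 0.2087]
eef_rot: [-3.138, -0.009, 1.482]
force: [1.1, 0.4, 0.2]
grip_width: 0.0938
```

>>> play_rows(commands=[{"dx": 0.0294,"dy": 0.0197,"dz": 0,"ax": 0,"ay": 0,"az": 0},{"dx": 0.0294,"dy": 0.0197,"dz": 0,"ax": 0,"ay": 0,"az": 0},{"dx": 0.0294,"dy": 0.0197,"dz": 0,"ax": 0,"ay": 0,"az": 0},{"dx": 0.0294,"dy": 0.0197,"dz": 0,"ax": 0,"ay": 0,"az": 0},{"dx": 0.0294,"dy": 0.0197,"dz": 0,"ax": 0,"ay": 0,"az": 0}])

```text
time_s: 1.82
ee_pos: [0.3492, -0.2482, 0.2094]
eef_rot: [-3.138, -0.009, 1.481]
force: [0.6, -1.1, 0.8]
grip_width: 0.0943
```

>>> play_rows(commands=[{"dx": 0.0294,"dy": 0.0197,"dz": 0,"ax": 0,"ay": 0,"az": 0},{"dx": 0.0294,"dy": 0.0197,"dz": 0,"ax": 0,"ay": 0,"az": 0},{"dx": 0.0294,"dy": 0.0197,"dz": 0,"ax": 0,"ay": 0,"az": 0},{"dx": 0.0294,"dy": 0.0197,"dz": 0,"ax": 0,"ay": 0,"az": 0},{"dx": 0,"dy": 0,"dz": 0,"ax": 0,"ay": 0,"az": 0}])

```text
time_s: 2.23
ee_pos: [0.4435, -0.1274, 0.2103]
eef_rot: [-3.139, -0.01, 1.484]
force: [0.2, -0.2, -1.5]
grip_width: 0.0941
```

```bash
python3 - <<'E'
from h import *
im,K,P=snap('wrist','w1'); o=ctrl.get_obs(); print(o['time_s'],o['ee_pos'],o['eef_rot'],P.round(4).tolist())
E
```

```text
2.2833 [ 0.44230159 -0.12897003  0.21017246] [-3.13829414 -0.00913294  1.48444477] [[0.9963, -0.0824, -0.0236, 0.4492], [-0.0857, -0.9644, -0.2502, -0.0541], [-0.0022, 0.2513, -0.9679, 0.3818], [0.0, 0.0, 0.0, 1.0]]
```

View pics/w1.png

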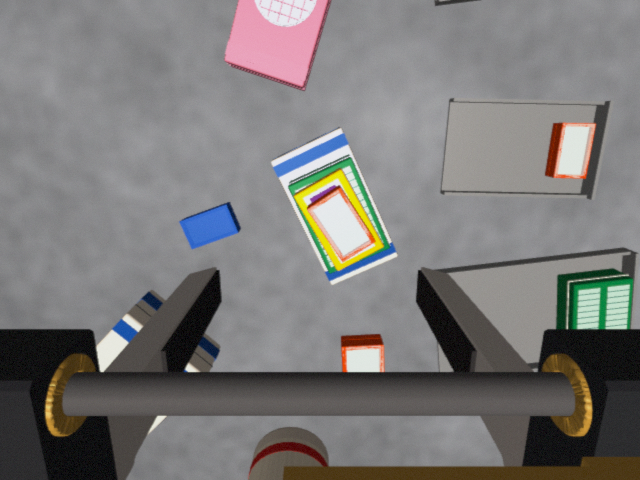

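The wrist view shows the stack at (335,205), turned by about 28° with the covers on top at (341,224). The covers tray is at right, with its fixed pack at (573,151).

```bash
cat >> h.py <<'E'
def masks(im):
    h=cv2.cvtColor(im,cv2.COLOR_RGB2HSV); H,S,V=[h[...,i].astype(int) for i in range(3)]
    return dict(covers=(S>120)&((H<14)|(H>174))&(V>100), strips=(S>140)&(H>=21)&(H<=34)&(V>110), slides=(S>110)&(H>50)&(H<85)&(V>40), filters=(S>130)&(H>100)&(H<122)&(V>60))
def rects(im,K,P,name,z,box=None,minA=60,close=9):
    "min-area rects of the blobs of a kind: pixel centre, world centre, long-side angle (deg mod 180), sides mm"
    m=masks(im)[name].astype(np.uint8)
    if box: k=np.zeros_like(m);k[box[1]:box[3],box[0]:box[2]]=1;m&=k
    m=cv2.morphologyEx(m,cv2.MORPH_CLOSE,np.ones((close,close)))
    out=[]
    for c in cv2.findContours(m,cv2.RETR_EXTERNAL,cv2.CHAIN_APPROX_NONE)[0]:
        if cv2.contourArea(c)<minA: continue
        px=c[:,0,:].mean(0).round(); w=ray(K,P,c[:,0,:],z)[:,:2]
        (cx,cy),(a,b),t=cv2.minAreaRect((w*1000).astype(np.float32))
        if a<b: a,b,t=b,a,t+90
        out.append((name,px.tolist(),round(cx,1),round(cy,1),round(t%180,1),round(a,1),round(b,1)))
        print(*out[-1])
    return out
E
python3 - <<'E'
from h import *
im=cv2.imread('pics/w1.png')[:,:,::-1]
K=np.array(viewer.camera_model('wrist')['K'])
P=np.array([[0.9963, -0.0824, -0.0236, 0.4492], [-0.0857, -0.9644, -0.2502, -0.0541], [-0.0022, 0.2513, -0.9679, 0.3818],[0,0,0,1]])
np.save('K.npy',K)
b=(260,110,410,300)
for n,z in [('covers',.098),('strips',.082),('slides',.068),('filters',.040)]: rects(im,K,P,n,z,b,close=9)
rects(im,K,P,'covers',.019,(530,100,610,200))
rects(im,K,P,'slides',.031,(530,250,640,350))
s=cv2.imread('pics/scene0.png')[:,:,::-1];m=viewer.camera_model('scene');K,P=np.array(m['K']),np.array(m['pose'])
rects(s,K,P,'covers',.019,(200,285,245,330));rects(s,K,P,'strips',.017,(270,320,330,375));rects(s,K,P,'slides',.031,(120,255,190,310));rects(s,K,P,'filters',.043,(310,360,400,440),close=41)
E
```

```text
covers [343.0, 211.0] 459.0 -124.1 119.1 49.3 28.7
strips [339.0, 220.0] 458.2 -125.5 114.8 70.0 41.9
slides [316.0, 241.0] 439.4 -142.4 110.6 61.9 5.6
slides [350.0, 199.0] 459.5 -125.6 109.8 80.0 53.2
filters [361.0, 263.0] 475.6 -174.4 20.2 65.0 8.5
filters [310.0, 155.0] 439.5 -76.8 20.3 65.0 8.9
covers [572.0, 149.0] 668.4 -94.2 83.9 48.1 37.7
slides [598.0, 299.0] 694.0 -236.8 1.8 69.4 64.2
covers [221.0, 307.0] 674.4 -93.6 83.6 51.8 32.1
strips [295.0, 348.0] 684.2 93.8 91.7 69.9 42.7
slides [151.0, 286.0] 707.3 -252.4 92.4 90.0 60.6
filters [350.0, 402.0] 734.3 248.0 87.5 112.2 71.8
```

```bash
cat >> h.py <<'E'
def go(x,y,z,yaw):
    "mm, deg: remaining shift (mm) and rotvec (deg) in the tool axes"
    o=ctrl.get_obs(); A=R.from_euler('xyz',o['eef_rot']); B=R.from_euler('xyz',[np.pi,0,np.radians(yaw)])
    d=np.array([x,y,z])-1000*np.array(o['ee_pos'])
    print('t',round(o['time_s'],2),'pos',(1000*np.array(o['ee_pos'])).round(1),'rpy',np.degrees(o['eef_rot']).round(1),'w',round(o['grip_width'],4),'F',np.round(o['force'],1))
    print('now: d',A.inv().apply(d).round(1),'rot',np.degrees((A.inv()*B).as_rotvec()).round(1),'| after turn: d',B.inv().apply(d).round(1))
E
python3 -c "
from h import *
go(459,-124,150,119)"
```

```text
t 2.28 pos [ 442.3 -129.   210.2] rpy [-179.8   -0.5   85.1] w 0.0938 F [ 0.2 -0.9  0.7]
now: d [ 5.8 16.4 60.2] rot [ -0.   -0.6 -33.9] | after turn: d [-3.7 17.  60.2]
```

>>> play_rows(commands=[{"dx": 0,"dy": 0,"dz": 0,"ax": 0,"ay": 0,"az": -6.8},{"dx": 0,"dy": 0,"dz": 0,"ax": 0,"ay": 0,"az": -6.8},{"dx": 0,"dy": 0,"dz": 0,"ax": 0,"ay": 0,"az": -6.8},{"dx": 0,"dy": 0,"dz": 0,"ax": 0,"ay": 0,"az": -6.8},{"dx": 0,"dy": 0,"dz": 0,"ax": 0,"ay": 0,"az": -6.8}], claw=0.65, squeeze=12)

```text
time_s: 2.7
ee_pos: [0.44, -0.1312, 0.2092]
eef_rot: [3.141, -0.011, 2.099]
force: [-0.4, -0.3, -0.3]
grip_width: 0.0644
```

>>> play_rows(commands=[{"dx": -0.002,"dy": 0.0085,"dz": 0.03,"ax": 0,"ay": 0,"az": 0},{"dx": -0.002,"dy": 0.0085,"dz": 0.03,"ax": 0,"ay": 0,"az": 0},{"dx": 0,"dy": 0,"dz": 0,"ax": 0,"ay": 0,"az": 0},{"dx": 0,"dy": 0,"dz": 0,"ax": 0,"ay": 0,"az": 0},{"dx": 0,"dy": 0,"dz": 0,"ax": 0,"ay": 0,"az": 0}])

```text
time_s: 3.12
ee_pos: [0.4546, -0.13, 0.1496]
eef_rot: [3.141, -0.009, 2.104]
force: [-0.4, 0.1, -0.4]
grip_width: 0.0609
```

```bash
python3 -c "
from h import *
im,K,P=snap('wrist','w2')
for n,z in [('covers',.098),('strips',.082)]: rects(im,K,P,n,z,(150,60,490,330),close=9)
go(459,-124,94,119)"
```

```text
covers [334.0, 213.0] 447.5 -103.5 23.4 28.2 5.9
strips [328.0, 243.0] 457.8 -125.3 114.6 70.5 41.8
t 3.17 pos [ 454.9 -130.1  150.1] rpy [179.9  -0.5 120.5] w 0.0613 F [0.1 0.4 0.9]
now: d [ 2.7  6.6 56.1] rot [ 0.1 -0.5  1.5] | after turn: d [ 3.4  6.6 56.1]
```

>>> play_rows(commands=[{"dx": 0.0017,"dy": 0.0033,"dz": 0.014,"ax": 0,"ay": -0.5,"az": 1.5},{"dx": 0.0017,"dy": 0.0033,"dz": 0.014,"ax": 0,"ay": 0,"az": 0},{"dx": 0,"dy": 0,"dz": 0.014,"ax": 0,"ay": 0,"az": 0},{"dx": 0,"dy": 0,"dz": 0.006,"ax": 0,"ay": 0,"az": 0},{"dx": 0,"dy": 0,"dz": 0,"ax": 0,"ay": 0,"az": 0}])

```text
time_s: 3.58
ee_pos: [0.4609, -0.1263, 0.1083]
eef_rot: [3.133, 0.01, 2.073]
force: [-0.6, -0.4, -0.2]
grip_width: 0.0613
```

```bash
python3 -c "
from h import *
im,K,P=snap('wrist','w3')
go(459,-124,93,119)"
```

```text
t 3.63 pos [ 461.2 -126.4  108.8] rpy [179.5   0.6 118.8] w 0.0613 F [-0.2 -0.5  0.8]
now: d [ 3.3 -0.9 15.8] rot [ 0.5  0.6 -0.2] | after turn: d [ 3.2 -0.7 15.8]
```

View pics/w3.png

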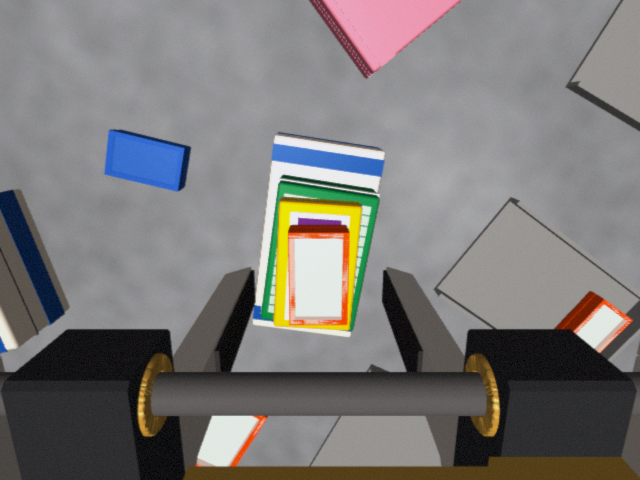

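The covers box sits centred between the fingers, at about (319,278).

>>> play_rows(commands=[{"dx": 0.0015,"dy": -0.0005,"dz": 0.006,"ax": 0.3,"ay": 0.3,"az": 0},{"dx": 0.0015,"dy": 0,"dz": 0.006,"ax": 0,"ay": 0,"az": 0},{"dx": 0,"dy": 0,"dz": 0.003,"ax": 0,"ay": 0,"az": 0},{"dx": 0,"dy": 0,"dz": 0,"ax": 0,"ay": 0,"az": 0},{"dx": 0,"dy": 0,"dz": 0,"ax": 0,"ay": 0,"az": 0}])

```text
time_s: 4.05
ee_pos: [0.4603, -0.1247, 0.0956]
eef_rot: [3.136, 0.008, 2.073]
force: [-0.6, 0.7, -0.1]
grip_width: 0.0612
```

```bash
python3 -c "
from h import *
go(459,-124,93,119)"
```

```text
t 4.05 pos [ 460.3 -124.7   95.6] rpy [179.7   0.4 118.8] w 0.0612 F [-0.6  0.7 -0.1]
now: d [ 1.2 -0.8  2.5] rot [ 0.3  0.4 -0.2] | after turn: d [ 1.2 -0.8  2.6]
```

>>> play_rows(commands=[{"dx": 0.001,"dy": -0.0008,"dz": 0.0025,"ax": 0,"ay": 0,"az": 0},{"dx": 0,"dy": 0,"dz": 0,"ax": 0,"ay": 0,"az": 0},{"dx": 0,"dy": 0,"dz": 0,"ax": 0,"ay": 0,"az": 0},{"dx": 0,"dy": 0,"dz": 0,"ax": 0,"ay": 0,"az": 0},{"dx": 0,"dy": 0,"dz": 0,"ax": 0,"ay": 0,"az": 0}])

```text
time_s: 4.47
ee_pos: [0.4591, -0.1242, 0.0932]
eef_rot: [3.135, 0.008, 2.073]
force: [0.3, -0.5, 0.2]
grip_width: 0.061
```

>>> play_rows(commands=[{"dx": 0,"dy": 0,"dz": 0,"ax": 0,"ay": 0,"az": 0},{"dx": 0,"dy": 0,"dz": 0,"ax": 0,"ay": 0,"az": 0},{"dx": 0,"dy": 0,"dz": 0,"ax": 0,"ay": 0,"az": 0},{"dx": 0,"dy": 0,"dz": 0,"ax": 0,"ay": 0,"az": 0},{"dx": 0,"dy": 0,"dz": 0,"ax": 0,"ay": 0,"az": 0}], claw=0.2, squeeze=12)

```text
time_s: 4.88
ee_pos: [0.4593, -0.1242, 0.0934]
eef_rot: [3.135, 0.008, 2.073]
force: [-0.5, -0.3, -0.5]
grip_width: 0.0311
```

>>> play_rows(commands=[{"dx": 0,"dy": 0,"dz": 0,"ax": 0,"ay": 0,"az": 0},{"dx": 0,"dy": 0,"dz": 0,"ax": 0,"ay": 0,"az": 0},{"dx": 0,"dy": 0,"dz": 0,"ax": 0,"ay": 0,"az": 0},{"dx": 0,"dy": 0,"dz": -0.005,"ax": 0,"ay": 0,"az": 0},{"dx": 0,"dy": 0,"dz": -0.005,"ax": 0,"ay": 0,"az": 0}], claw=0.2, squeeze=12)

```text
time_s: 5.3
ee_pos: [0.4587, -0.124, 0.1032]
eef_rot: [3.136, 0.007, 2.073]
force: [-0.4, 0.2, -0.4]
grip_width: 0.0291
```

>>> play_rows(commands=[{"dx": 0,"dy": 0,"dz": -0.015,"ax": 0,"ay": 0,"az": 0},{"dx": 0,"dy": 0,"dz": -0.025,"ax": 0,"ay": 0,"az": 0},{"dx": 0,"dy": 0,"dz": -0.025,"ax": 0,"ay": 0,"az": 5},{"dx": 0,"dy": 0,"dz": 0,"ax": 0,"ay": 0,"az": 5},{"dx": 0,"dy": 0,"dz": 0,"ax": 0,"ay": 0,"az": 5}])

```text
time_s: 5.72
ee_pos: [0.4579, -0.1237, 0.1739]
eef_rot: [3.134, 0.005, 1.805]
force: [-0.4, 1.1, -0.2]
grip_width: 0.029
```

>>> play_rows(commands=[{"dx": 0,"dy": 0,"dz": 0,"ax": 0,"ay": 0,"az": 5},{"dx": 0,"dy": 0,"dz": 0,"ax": 0,"ay": 0,"az": 5},{"dx": 0,"dy": 0,"dz": 0,"ax": 0,"ay": 0,"az": 5},{"dx": 0,"dy": 0,"dz": 0,"ax": 0,"ay": 0,"az": 5},{"dx": 0,"dy": 0,"dz": 0,"ax": 0,"ay": 0,"az": 0}])

```text
time_s: 6.13
ee_pos: [0.4584, -0.1239, 0.178]
eef_rot: [3.128, 0.003, 1.433]
force: [0.9, -0.4, -1.0]
grip_width: 0.0286
```

```bash
python3 -c "
from h import *
im,K,P=snap('wrist')
rects(im,K,P,'covers',.019,close=9)
go(606,-87,120,84)"
```

```text
covers [323.0, 304.0] 448.4 -209.6 87.2 132.5 64.6
covers [553.0, 141.0] 656.6 -93.0 82.1 47.5 15.8
t 6.18 pos [ 458.4 -123.9  178. ] rpy [179.2   0.2  82.4] w 0.0291 F [0.1 0.7 0.3]
now: d [ 56.2 140.7  59.7] rot [ 0.8  0.2 -1.6] | after turn: d [ 52.1 142.9  58. ]
```

>>> play_rows(commands=[{"dx": 0.011,"dy": 0.029,"dz": 0.006,"ax": 0.4,"ay": 0,"az": -1.5},{"dx": 0.011,"dy": 0.029,"dz": 0.006,"ax": 0.4,"ay": 0,"az": 0},{"dx": 0.011,"dy": 0.029,"dz": 0.006,"ax": 0,"ay": 0,"az": 0},{"dx": 0.011,"dy": 0.029,"dz": 0.006,"ax": 0,"ay": 0,"az": 0},{"dx": 0.011,"dy": 0.029,"dz": 0.006,"ax": 0,"ay": 0,"az": 0}])

```text
time_s: 6.6
ee_pos: [0.6114, -0.0845, 0.151]
eef_rot: [3.139, 0.005, 1.481]
force: [-0.0, -0.1, 0.2]
grip_width: 0.0289
```

>>> play_rows(commands=[{"dx": 0,"dy": 0,"dz": 0,"ax": 0,"ay": 0,"az": 0},{"dx": 0,"dy": 0,"dz": 0,"ax": 0,"ay": 0,"az": 0},{"dx": 0,"dy": 0,"dz": 0,"ax": 0,"ay": 0,"az": 0},{"dx": 0,"dy": 0,"dz": 0,"ax": 0,"ay": 0,"az": 0},{"dx": 0,"dy": 0,"dz": 0,"ax": 0,"ay": 0,"az": 0}])

```text
time_s: 7.02
ee_pos: [0.6131, -0.0828, 0.1483]
eef_rot: [-3.14, 0.005, 1.494]
force: [-0.3, -0.1, -0.6]
grip_width: 0.0286
```

```bash
python3 -c "
from h import *
im,K,P=snap('wrist','w4')
np.save('P4.npy',P)
rects(im,K,P,'covers',.019,close=9)
rects(im,K,P,'strips',.017,close=9)
go(606,-87,50,84)"
```

```text
covers [107.0, 351.0] 426.9 -181.2 24.6 27.6 18.3
covers [318.0, 293.0] 607.6 -142.3 85.7 94.5 53.4
covers [396.0, 227.0] 671.5 -93.1 83.8 50.4 31.1
covers [89.0, 78.0] 458.3 29.9 67.5 116.4 20.2
strips [405.0, 403.0] 676.0 -253.1 91.4 31.2 4.3
strips [94.0, 319.0] 419.4 -154.6 114.9 85.4 63.3
strips [405.0, 7.0] 683.2 60.8 175.6 42.6 10.3
t 7.07 pos [613.1 -82.9 148.5] rpy [-179.9    0.3   85.6] w 0.0292 F [ 0.8 -0.5 -0. ]
now: d [-4.2 -6.7 98.5] rot [-0.1  0.3  1.6] | after turn: d [-4.8 -6.6 98.5]
```

View pics/w4.png

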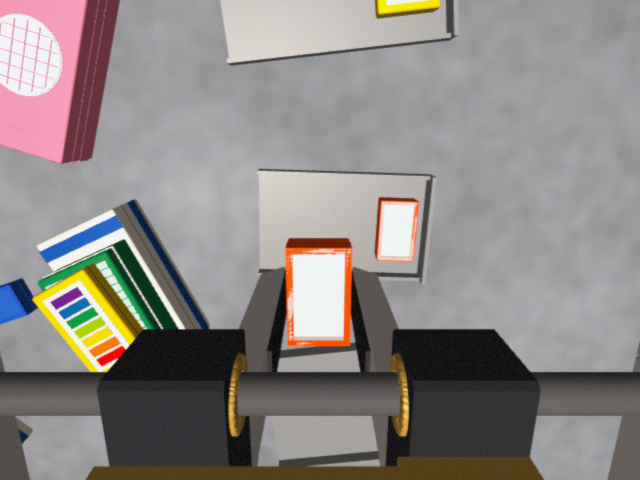

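>>> play_rows(commands=[{"dx": -0.0025,"dy": -0.0028,"dz": 0.025,"ax": 0,"ay": 0.2,"az": 1.6},{"dx": -0.0025,"dy": -0.0025,"dz": 0.025,"ax": 0,"ay": 0,"az": 0},{"dx": 0,"dy": 0,"dz": 0.02,"ax": 0,"ay": 0,"az": 0},{"dx": 0,"dy": 0,"dz": 0.015,"ax": 0,"ay": 0,"az": 0},{"dx": 0,"dy": 0,"dz": 0,"ax": 0,"ay": 0,"az": 0}])

```text
time_s: 7.48
ee_pos: [0.6068, -0.0897, 0.0656]
eef_rot: [3.134, 0.002, 1.464]
force: [-1.2, 0.4, -0.7]
grip_width: 0.0291
```

```bash
python3 -c "
from h import *
go(607.5,-87,15.5,84)"
```

```text
t 7.48 pos [606.8 -89.7  65.6] rpy [1.796e+02 1.000e-01 8.390e+01] w 0.0291 F [-1.2  0.4 -0.7]
now: d [ 2.8  0.1 50. ] rot [ 0.4  0.1 -0.1] | after turn: d [ 2.7  0.4 50.1]
```

>>> play_rows(commands=[{"dx": 0.0015,"dy": 0.0003,"dz": 0.017,"ax": 0.2,"ay": 0,"az": 0},{"dx": 0.0015,"dy": 0,"dz": 0.015,"ax": 0,"ay": 0,"az": 0},{"dx": 0,"dy": 0,"dz": 0.01,"ax": 0,"ay": 0,"az": 0},{"dx": 0,"dy": 0,"dz": 0.003,"ax": 0,"ay": 0,"az": 0},{"dx": 0,"dy": 0,"dz": 0,"ax": 0,"ay": 0,"az": 0}])

```text
time_s: 7.9
ee_pos: [0.6087, -0.0883, 0.0246]
eef_rot: [3.132, 0.003, 1.464]
force: [0.1, -0.4, 0.2]
grip_width: 0.0291
```

```bash
python3 -c "
from h import *
go(607.5,-87,14.5,84)"
```

```text
t 7.9 pos [608.7 -88.3  24.6] rpy [1.795e+02 1.000e-01 8.390e+01] w 0.0291 F [ 0.1 -0.4  0.2]
now: d [ 1.2 -1.4 10.1] rot [ 0.5  0.1 -0.1] | after turn: d [ 1.2 -1.3 10.1]
```

>>> play_rows(commands=[{"dx": 0.001,"dy": -0.001,"dz": 0.004,"ax": 0.2,"ay": 0,"az": 0},{"dx": 0,"dy": 0,"dz": 0.003,"ax": 0,"ay": 0,"az": 0},{"dx": 0,"dy": 0,"dz": 0.003,"ax": 0,"ay": 0,"az": 0},{"dx": 0,"dy": 0,"dz": 0.001,"ax": 0,"ay": 0,"az": 0},{"dx": 0,"dy": 0,"dz": 0,"ax": 0,"ay": 0,"az": 0}])

```text
time_s: 8.32
ee_pos: [0.6092, -0.0877, 0.0161]
eef_rot: [3.131, 0.003, 1.464]
force: [0.2, -0.8, -0.1]
grip_width: 0.0287
```

```bash
python3 -c "
from h import *
go(607.5,-87,14.3,84)"
```

```text
t 8.32 pos [609.2 -87.7  16.1] rpy [179.4   0.2  83.9] w 0.0287 F [ 0.2 -0.8 -0.1]
now: d [ 0.5 -1.8  1.8] rot [ 0.6  0.2 -0.1] | after turn: d [ 0.5 -1.8  1.8]
```

>>> play_rows(commands=[{"dx": 0,"dy": -0.0015,"dz": 0.0015,"ax": 0,"ay": 0,"az": 0},{"dx": 0,"dy": 0,"dz": 0.001,"ax": 0,"ay": 0,"az": 0},{"dx": 0,"dy": 0,"dz": 0,"ax": 0,"ay": 0,"az": 0},{"dx": 0,"dy": 0,"dz": 0,"ax": 0,"ay": 0,"az": 0},{"dx": 0,"dy": 0,"dz": 0,"ax": 0,"ay": 0,"az": 0}])

```text
time_s: 8.73
ee_pos: [0.6078, -0.0875, 0.0148]
eef_rot: [3.13, 0.003, 1.464]
force: [0.2, 0.2, -1.0]
grip_width: 0.0287
```

>>> play_rows(commands=[{"dx": 0,"dy": 0,"dz": 0,"ax": 0,"ay": 0,"az": 0},{"dx": 0,"dy": 0,"dz": 0,"ax": 0,"ay": 0,"az": 0},{"dx": 0,"dy": 0,"dz": 0,"ax": 0,"ay": 0,"az": 0},{"dx": 0,"dy": 0,"dz": 0,"ax": 0,"ay": 0,"az": 0},{"dx": 0,"dy": 0,"dz": 0,"ax": 0,"ay": 0,"az": 0}], claw=0.5)

```text
time_s: 9.15
ee_pos: [0.6079, -0.0876, 0.0147]
eef_rot: [3.13, 0.003, 1.464]
force: [0.3, 0.4, 0.0]
grip_width: 0.0469
```

>>> play_rows(commands=[{"dx": 0,"dy": 0,"dz": 0,"ax": 0,"ay": 0,"az": 0},{"dx": 0,"dy": 0,"dz": -0.01,"ax": 0,"ay": 0,"az": 0},{"dx": 0,"dy": 0,"dz": -0.03,"ax": 0,"ay": 0,"az": 0},{"dx": 0,"dy": 0,"dz": -0.04,"ax": 0,"ay": 0,"az": 0},{"dx": 0,"dy": 0,"dz": -0.04,"ax": 0,"ay": 0,"az": 0}])

```text
time_s: 9.57
ee_pos: [0.6026, -0.0864, 0.1313]
eef_rot: [-3.137, 0.002, 1.464]
force: [0.5, 0.2, 0.7]
grip_width: 0.0467
```

```bash
python3 -c "
from h import *
im,K,P=snap('wrist','w5')
rects(im,K,P,'covers',.019,close=9)
rects(im,K,P,'strips',.082,close=9)
go(458,-125.5,150,114.8)"
```

```text
covers [327.0, 229.0] 607.0 -87.8 83.9 49.8 28.8
covers [412.0, 226.0] 671.2 -93.0 83.9 49.6 31.6
covers [86.0, 79.0] 457.2 27.6 67.3 113.2 20.6
strips [456.0, 403.0] 678.7 -194.3 92.1 22.1 3.6
strips [82.0, 311.0] 456.1 -109.5 24.7 49.9 37.8
t 9.62 pos [605.7 -86.9 140.6] rpy [179.6   0.2  83.9] w 0.0468 F [0.8 0.3 7.7]
now: d [ -54.2 -142.7  -10.3] rot [  0.4   0.3 -30.9] | after turn: d [  26.9 -150.3   -9.4]
```

View pics/w5.png

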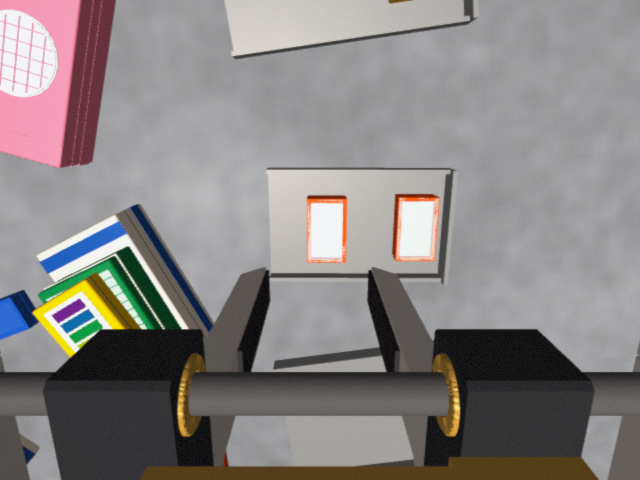

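The covers box lies at (327,229), parallel to its twin at (416,226). It measures within about 2 mm of the target. Next, the strips.

>>> play_rows(commands=[{"dx": -0.0115,"dy": -0.029,"dz": -0.008,"ax": 0,"ay": 0,"az": 0},{"dx": -0.0115,"dy": -0.029,"dz": -0.005,"ax": 0,"ay": 0,"az": 0},{"dx": -0.0115,"dy": -0.029,"dz": 0,"ax": 0,"ay": 0,"az": 0},{"dx": -0.0115,"dy": -0.029,"dz": 0,"ax": 0,"ay": 0,"az": 0},{"dx": -0.0115,"dy": -0.029,"dz": 0,"ax": 0,"ay": 0,"az": 0}], claw=0.75)

```text
time_s: 10.03
ee_pos: [0.4549, -0.1287, 0.1588]
eef_rot: [3.122, 0.004, 1.468]
force: [-0.2, -0.8, 0.2]
grip_width: 0.0702
```

>>> play_rows(commands=[{"dx": 0,"dy": 0,"dz": 0,"ax": 0,"ay": 0,"az": -6.2},{"dx": 0,"dy": 0,"dz": 0,"ax": 0,"ay": 0,"az": -6.2},{"dx": 0,"dy": 0,"dz": 0,"ax": 0,"ay": 0,"az": -6.2},{"dx": 0,"dy": 0,"dz": 0,"ax": 0,"ay": 0,"az": -6.2},{"dx": 0,"dy": 0,"dz": 0,"ax": 0,"ay": 0,"az": -6.2}])

```text
time_s: 10.45
ee_pos: [0.4498, -0.1303, 0.1629]
eef_rot: [3.124, 0.018, 2.024]
force: [0.1, 0.1, 0.3]
grip_width: 0.0703
```

```bash
python3 -c "
from h import *
im,K,P=snap('wrist')
rects(im,K,P,'strips',.082,close=9)
rects(im,K,P,'slides',.068,close=15)
go(458,-125.5,130,114.8)"
```

```text
strips [332.0, 236.0] 457.8 -125.1 114.6 70.7 41.6
slides [452.0, 455.0] 632.5 -253.1 138.4 24.2 6.8
slides [333.0, 228.0] 457.6 -122.1 25.7 21.9 5.7
slides [334.0, 221.0] 458.7 -124.2 109.8 83.0 53.8
t 10.5 pos [ 449.9 -130.3  163. ] rpy [179.    1.1 116.5] w 0.0703 F [-0.1 -0.2  0.2]
now: d [ 1.3  8.8 33.1] rot [1.  1.1 1.7] | after turn: d [ 1.   9.4 33. ]
```

>>> play_rows(commands=[{"dx": 0.0005,"dy": 0.005,"dz": 0.02,"ax": 1,"ay": 1,"az": 1.7},{"dx": 0.0005,"dy": 0.004,"dz": 0.02,"ax": 0,"ay": 0,"az": 0},{"dx": 0,"dy": 0,"dz": 0.018,"ax": 0,"ay": 0,"az": 0},{"dx": 0,"dy": 0,"dz": 0.008,"ax": 0,"ay": 0,"az": 0},{"dx": 0,"dy": 0,"dz": 0,"ax": 0,"ay": 0,"az": 0}])

```text
time_s: 10.92
ee_pos: [0.4599, -0.126, 0.0983]
eef_rot: [3.137, 0.005, 1.991]
force: [-0.1, -0.4, 0.0]
grip_width: 0.0704
```

```bash
python3 -c "
from h import *
go(458,-125.2,79,114.7)"
```

```text
t 10.92 pos [ 459.9 -126.    98.3] rpy [179.7   0.3 114.1] w 0.0704 F [-0.1 -0.4  0. ]
now: d [ 1.6 -1.4 19.3] rot [ 0.3  0.3 -0.6] | after turn: d [ 1.5 -1.3 19.3]
```

>>> play_rows(commands=[{"dx": 0.0015,"dy": -0.0013,"dz": 0.008,"ax": 0,"ay": 0,"az": -0.6},{"dx": 0,"dy": 0,"dz": 0.007,"ax": 0,"ay": 0,"az": 0},{"dx": 0,"dy": 0,"dz": 0.004,"ax": 0,"ay": 0,"az": 0},{"dx": 0,"dy": 0,"dz": 0.001,"ax": 0,"ay": 0,"az": 0},{"dx": 0,"dy": 0,"dz": 0,"ax": 0,"ay": 0,"az": 0}])

```text
time_s: 11.33
ee_pos: [0.4589, -0.1256, 0.0792]
eef_rot: [3.135, 0.008, 1.999]
force: [-1.0, -0.5, 0.3]
grip_width: 0.0704
```

```bash
python3 -c "
from h import *
go(458,-125.2,79,114.7)"
```

```text
t 11.33 pos [ 458.9 -125.6   79.2] rpy [179.6   0.4 114.6] w 0.0704 F [-1.  -0.5  0.3]
now: d [ 0.8 -0.7  0.2] rot [ 0.4  0.4 -0.1] | after turn: d [ 0.8 -0.7  0.2]
```

>>> play_rows(commands=[{"dx": 0,"dy": 0,"dz": 0,"ax": 0,"ay": 0,"az": 0},{"dx": 0,"dy": 0,"dz": 0,"ax": 0,"ay": 0,"az": 0},{"dx": 0,"dy": 0,"dz": 0,"ax": 0,"ay": 0,"az": 0},{"dx": 0,"dy": 0,"dz": 0,"ax": 0,"ay": 0,"az": 0},{"dx": 0,"dy": 0,"dz": 0,"ax": 0,"ay": 0,"az": 0}], claw=0.3, squeeze=15)

```text
time_s: 11.75
ee_pos: [0.4595, -0.1259, 0.0804]
eef_rot: [3.133, 0.009, 1.999]
force: [0.6, -0.5, -0.0]
grip_width: 0.0419
```

>>> play_rows(commands=[{"dx": 0,"dy": 0,"dz": 0,"ax": 0,"ay": 0,"az": 0},{"dx": 0,"dy": 0,"dz": 0,"ax": 0,"ay": 0,"az": 0},{"dx": 0,"dy": 0,"dz": -0.005,"ax": 0,"ay": 0,"az": 0},{"dx": 0,"dy": 0,"dz": -0.01,"ax": 0,"ay": 0,"az": 0},{"dx": 0,"dy": 0,"dz": -0.02,"ax": 0,"ay": 0,"az": 0}])

```text
time_s: 12.17
ee_pos: [0.4575, -0.1252, 0.1144]
eef_rot: [3.137, 0.005, 1.999]
force: [0.2, -0.2, -0.5]
grip_width: 0.0416
```

>>> play_rows(commands=[{"dx": 0,"dy": 0,"dz": -0.02,"ax": 0,"ay": 0,"az": 4.6},{"dx": 0,"dy": 0,"dz": -0.015,"ax": 0,"ay": 0,"az": 4.6},{"dx": 0,"dy": 0,"dz": 0,"ax": 0,"ay": 0,"az": 4.6},{"dx": 0,"dy": 0,"dz": 0,"ax": 0,"ay": 0,"az": 4.6},{"dx": 0,"dy": 0,"dz": 0,"ax": 0,"ay": 0,"az": 4.6}])

```text
time_s: 12.58
ee_pos: [0.4588, -0.1256, 0.1598]
eef_rot: [3.128, 0.006, 1.583]
force: [-0.2, -0.2, -0.5]
grip_width: 0.0416
```

```bash
python3 -c "
from h import *
go(606,92,150,91.7)"
```

```text
t 12.58 pos [ 458.8 -125.6  159.8] rpy [179.2   0.3  90.7] w 0.0416 F [-0.2 -0.2 -0.5]
now: d [215.7 149.8  10.6] rot [ 0.8  0.3 -1. ] | after turn: d [213.1 153.6   9.8]
```

>>> play_rows(commands=[{"dx": 0.02,"dy": 0.014,"dz": 0,"ax": 0.4,"ay": 0,"az": -1},{"dx": 0.028,"dy": 0.02,"dz": 0,"ax": 0.4,"ay": 0,"az": 0},{"dx": 0.029,"dy": 0.021,"dz": 0,"ax": 0,"ay": 0,"az": 0},{"dx": 0.029,"dy": 0.021,"dz": 0,"ax": 0,"ay": 0,"az": 0},{"dx": 0.029,"dy": 0.021,"dz": 0,"ax": 0,"ay": 0,"az": 0}])

```text
time_s: 13.0
ee_pos: [0.5546, 0.012, 0.1658]
eef_rot: [3.137, 0.008, 1.586]
force: [0.6, -1.5, -0.9]
grip_width: 0.0418
```

>>> play_rows(commands=[{"dx": 0.029,"dy": 0.021,"dz": 0,"ax": 0,"ay": 0,"az": 0},{"dx": 0.029,"dy": 0.021,"dz": 0,"ax": 0,"ay": 0,"az": 0},{"dx": 0.012,"dy": 0.008,"dz": 0,"ax": 0,"ay": 0,"az": 0},{"dx": 0,"dy": 0,"dz": 0,"ax": 0,"ay": 0,"az": 0},{"dx": 0,"dy": 0,"dz": 0,"ax": 0,"ay": 0,"az": 0}])

```text
time_s: 13.42
ee_pos: [0.6072, 0.0927, 0.1695]
eef_rot: [3.134, 0.007, 1.592]
force: [0.2, -0.4, -0.7]
grip_width: 0.0419
```

```bash
python3 -c "
from h import *
im,K,P=snap('wrist','w6')
rects(im,K,P,'strips',.017,close=15)
go(606,92,70,91.7)"
```

```text
strips [441.0, 403.0] 727.7 -87.5 96.1 32.8 5.7
strips [318.0, 285.0] 608.8 25.8 91.5 137.0 79.6
strips [409.0, 212.0] 682.3 95.5 91.7 70.3 43.0
t 13.47 pos [607.1  92.4 169.6] rpy [179.6   0.4  91.2] w 0.0418 F [-1.   0.9 -0.8]
now: d [ 0.4 -1.9 99.6] rot [ 0.4  0.4 -0.5] | after turn: d [-0.3 -1.1 99.6]
```

View pics/w6.png

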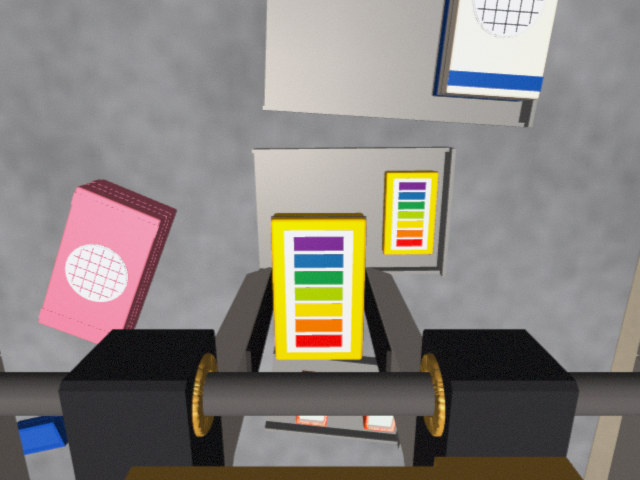

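The strips box is held square, and its twin is at (411,212) in the tray ahead.

>>> play_rows(commands=[{"dx": 0.001,"dy": -0.0022,"dz": 0.028,"ax": 0.4,"ay": 0.3,"az": -0.5},{"dx": 0,"dy": 0,"dz": 0.028,"ax": 0,"ay": 0,"az": 0},{"dx": 0,"dy": 0,"dz": 0.028,"ax": 0,"ay": 0,"az": 0},{"dx": 0,"dy": 0,"dz": 0.02,"ax": 0,"ay": 0,"az": 0},{"dx": 0,"dy": 0,"dz": 0.008,"ax": 0,"ay": 0,"az": 0}])

```text
time_s: 13.88
ee_pos: [0.6053, 0.0873, 0.0601]
eef_rot: [3.133, 0.002, 1.596]
force: [-0.4, -0.2, -0.9]
grip_width: 0.0418
```

```bash
python3 -c "
from h import *
go(605,93,15,91.7)"
```

```text
t 13.88 pos [605.3  87.3  60.1] rpy [1.795e+02 1.000e-01 9.140e+01] w 0.0418 F [-0.4 -0.2 -0.9]
now: d [ 5.8 -0.5 45.1] rot [ 0.5  0.1 -0.3] | after turn: d [ 5.7 -0.1 45.1]
```

>>> play_rows(commands=[{"dx": 0.003,"dy": 0,"dz": 0.016,"ax": 0.4,"ay": 0,"az": 0},{"dx": 0.003,"dy": 0,"dz": 0.014,"ax": 0,"ay": 0,"az": 0},{"dx": 0,"dy": 0,"dz": 0.006,"ax": 0,"ay": 0,"az": 0},{"dx": 0,"dy": 0,"dz": 0.002,"ax": 0,"ay": 0,"az": 0},{"dx": 0,"dy": 0,"dz": 0,"ax": 0,"ay": 0,"az": 0}])

```text
time_s: 14.3
ee_pos: [0.6047, 0.0897, 0.0221]
eef_rot: [3.14, 0.002, 1.591]
force: [-0.2, -0.9, -0.2]
grip_width: 0.0418
```

```bash
python3 -c "
from h import *
go(605,93,15,91.7)"
```

```text
t 14.3 pos [604.7  89.7  22.1] rpy [1.799e+02 1.000e-01 9.120e+01] w 0.0418 F [-0.2 -0.9 -0.2]
now: d [3.3 0.3 7.1] rot [ 0.1  0.1 -0.5] | after turn: d [3.3 0.3 7.1]
```

>>> play_rows(commands=[{"dx": 0.0035,"dy": 0,"dz": 0.004,"ax": 0,"ay": 0,"az": -0.4},{"dx": 0,"dy": 0,"dz": 0.003,"ax": 0,"ay": 0,"az": 0},{"dx": 0,"dy": 0,"dz": 0.001,"ax": 0,"ay": 0,"az": 0},{"dx": 0,"dy": 0,"dz": 0,"ax": 0,"ay": 0,"az": 0},{"dx": 0,"dy": 0,"dz": 0,"ax": 0,"ay": 0,"az": 0}])

```text
time_s: 14.72
ee_pos: [0.6062, 0.0934, 0.0165]
eef_rot: [3.135, 0.002, 1.599]
force: [-1.0, -0.6, -0.1]
grip_width: 0.0417
```

```bash
python3 -c "
from h import *
go(605,93,14.5,91.7)"
```

```text
t 14.72 pos [606.2  93.4  16.5] rpy [1.796e+02 1.000e-01 9.160e+01] w 0.0417 F [-1.  -0.6 -0.1]
now: d [-0.4 -1.2  2. ] rot [ 0.4  0.1 -0.1] | after turn: d [-0.4 -1.2  2. ]
```

>>> play_rows(commands=[{"dx": 0,"dy": -0.001,"dz": 0.0015,"ax": 0,"ay": 0,"az": 0},{"dx": 0,"dy": 0,"dz": 0.001,"ax": 0,"ay": 0,"az": 0},{"dx": 0,"dy": 0,"dz": 0,"ax": 0,"ay": 0,"az": 0},{"dx": 0,"dy": 0,"dz": 0,"ax": 0,"ay": 0,"az": 0},{"dx": 0,"dy": 0,"dz": 0,"ax": 0,"ay": 0,"az": 0}])

```text
time_s: 15.13
ee_pos: [0.6057, 0.0935, 0.016]
eef_rot: [3.133, 0.002, 1.599]
force: [0.4, 0.3, 0.2]
grip_width: 0.0418
```

>>> play_rows(commands=[{"dx": 0,"dy": 0,"dz": 0,"ax": 0,"ay": 0,"az": 0},{"dx": 0,"dy": 0,"dz": 0,"ax": 0,"ay": 0,"az": 0},{"dx": 0,"dy": 0,"dz": 0,"ax": 0,"ay": 0,"az": 0},{"dx": 0,"dy": 0,"dz": 0,"ax": 0,"ay": 0,"az": 0},{"dx": 0,"dy": 0,"dz": 0,"ax": 0,"ay": 0,"az": 0}], claw=0.62)

```text
time_s: 15.55
ee_pos: [0.6056, 0.0935, 0.0157]
eef_rot: [3.133, 0.002, 1.599]
force: [0.1, -0.8, 1.1]
grip_width: 0.0585
```

>>> play_rows(commands=[{"dx": 0,"dy": 0,"dz": 0,"ax": 0,"ay": 0,"az": 0},{"dx": 0,"dy": 0,"dz": -0.01,"ax": 0,"ay": 0,"az": 0},{"dx": 0,"dy": 0,"dz": -0.03,"ax": 0,"ay": 0,"az": 0},{"dx": 0,"dy": 0,"dz": -0.04,"ax": 0,"ay": 0,"az": 0},{"dx": 0,"dy": 0,"dz": -0.04,"ax": 0,"ay": 0,"az": 0}])

```text
time_s: 15.97
ee_pos: [0.6005, 0.0932, 0.1322]
eef_rot: [-3.134, 0.003, 1.599]
force: [0.2, 0.1, 1.1]
grip_width: 0.0587
```

```bash
python3 -c "
from h import *
im,K,P=snap('wrist')
rects(im,K,P,'strips',.017,close=15)
rects(im,K,P,'filters',.043,(400,0,640,200),close=5)
go(459,-125,170,110)"
```

```text
strips [488.0, 407.0] 744.7 -57.8 102.8 19.2 4.7
strips [432.0, 226.0] 681.8 95.4 91.7 69.1 43.6
strips [326.0, 225.0] 604.7 94.1 91.8 69.8 41.4
filters [537.0, 78.0] 727.9 197.6 177.7 65.8 9.2
filters [471.0, 47.0] 686.2 213.0 89.0 51.7 3.9
t 16.02 pos [603.6  93.6 141.5] rpy [1.798e+02 1.000e-01 9.160e+01] w 0.0584 F [ 1.4 -0.3  8.2]
now: d [-214.4 -150.7  -28.7] rot [  0.2   0.2 -18.4] | after turn: d [-156.  -210.7  -28.5]
```

>>> play_rows(commands=[{"dx": -0.02,"dy": -0.014,"dz": -0.015,"ax": 0,"ay": 0,"az": 0},{"dx": -0.029,"dy": -0.0205,"dz": -0.01,"ax": 0,"ay": 0,"az": 0},{"dx": -0.029,"dy": -0.0205,"dz": 0,"ax": 0,"ay": 0,"az": 0},{"dx": -0.029,"dy": -0.0205,"dz": 0,"ax": 0,"ay": 0,"az": 0},{"dx": -0.029,"dy": -0.0205,"dz": 0,"ax": 0,"ay": 0,"az": 0}], claw=0.9)

```text
time_s: 16.43
ee_pos: [0.512, -0.0449, 0.1748]
eef_rot: [3.124, 0.002, 1.607]
force: [0.3, -0.8, -0.0]
grip_width: 0.0841
```

>>> play_rows(commands=[{"dx": -0.029,"dy": -0.0205,"dz": 0,"ax": 0,"ay": 0,"az": 0},{"dx": -0.029,"dy": -0.0205,"dz": 0,"ax": 0,"ay": 0,"az": 0},{"dx": -0.014,"dy": -0.008,"dz": 0,"ax": 0,"ay": 0,"az": -6},{"dx": 0,"dy": 0,"dz": 0,"ax": 0,"ay": 0,"az": -6},{"dx": 0,"dy": 0,"dz": 0,"ax": 0,"ay": 0,"az": -6}])

```text
time_s: 16.85
ee_pos: [0.4596, -0.1266, 0.1782]
eef_rot: [3.121, 0.013, 1.923]
force: [-0.6, -0.7, 0.2]
grip_width: 0.0848
```

```bash
python3 -c "
from h import *
im,K,P=snap('wrist','w7')
rects(im,K,P,'slides',.068,(150,60,490,330),close=21)
rects(im,K,P,'filters',.040,(150,60,490,330),close=5)
go(459,-125,100,110)"
```

```text
slides [317.0, 223.0] 458.8 -124.3 109.6 82.3 53.8
filters [314.0, 280.0] 475.6 -174.5 20.6 64.5 8.3
filters [177.0, 172.0] 348.2 -128.9 14.8 41.3 27.8
filters [313.0, 150.0] 439.2 -76.9 20.2 64.8 8.2
t 16.9 pos [ 459.8 -126.5  178.3] rpy [178.8   0.7 110.7] w 0.0847 F [-0.6 -0.2  0. ]
now: d [ 2.7 -1.8 78.3] rot [1.2 0.7 0.7] | after turn: d [ 1.7 -0.2 78.3]
```

View pics/w7.png

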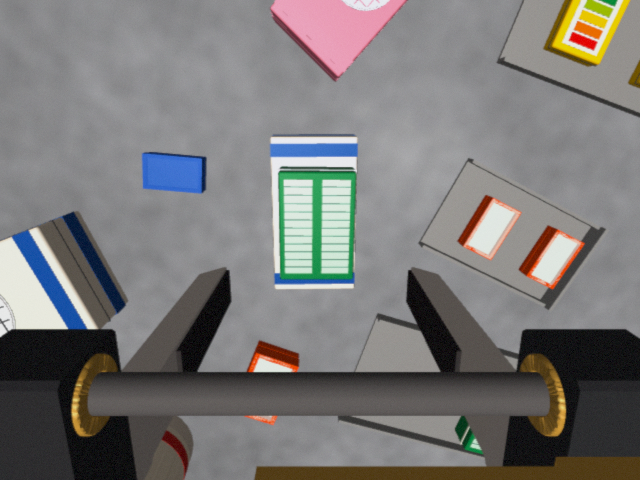

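The slides box is at (317,223), on the filters carton and well centred between the open fingers.

>>> play_rows(commands=[{"dx": 0.002,"dy": 0,"dz": 0.028,"ax": 1,"ay": 0.6,"az": 0.6},{"dx": 0.001,"dy": 0,"dz": 0.028,"ax": 0,"ay": 0,"az": 0},{"dx": 0.001,"dy": 0,"dz": 0.028,"ax": 0,"ay": 0,"az": 0},{"dx": 0,"dy": 0,"dz": 0.01,"ax": 0,"ay": 0,"az": 0},{"dx": 0,"dy": 0,"dz": 0,"ax": 0,"ay": 0,"az": 0}])

```text
time_s: 17.32
ee_pos: [0.4613, -0.1232, 0.0848]
eef_rot: [3.132, 0.007, 1.911]
force: [0.3, -0.6, 0.6]
grip_width: 0.085
```

```bash
python3 -c "
from h import *
go(458.8,-124.5,53,110)"
```

```text
t 17.32 pos [ 461.3 -123.2   84.8] rpy [179.5   0.4 109.5] w 0.085 F [ 0.3 -0.6  0.6]
now: d [-0.2 -3.1 31.8] rot [ 0.5  0.4 -0.5] | after turn: d [-0.4 -2.8 31.8]
```

>>> play_rows(commands=[{"dx": 0,"dy": -0.0025,"dz": 0.012,"ax": 0,"ay": 0,"az": -0.4},{"dx": 0,"dy": -0.0005,"dz": 0.012,"ax": 0,"ay": 0,"az": 0},{"dx": 0,"dy": 0,"dz": 0.007,"ax": 0,"ay": 0,"az": 0},{"dx": 0,"dy": 0,"dz": 0.001,"ax": 0,"ay": 0,"az": 0},{"dx": 0,"dy": 0,"dz": 0,"ax": 0,"ay": 0,"az": 0}])

```text
time_s: 17.73
ee_pos: [0.4608, -0.1242, 0.0554]
eef_rot: [3.129, 0.01, 1.911]
force: [0.2, 0.7, -0.1]
grip_width: 0.0846
```

```bash
python3 -c "
from h import *
go(458.8,-124.5,53,110)"
```

```text
t 17.73 pos [ 460.8 -124.2   55.4] rpy [179.3   0.6 109.5] w 0.0846 F [ 0.2  0.7 -0.1]
now: d [ 0.4 -2.   2.4] rot [ 0.7  0.6 -0.5] | after turn: d [ 0.4 -2.   2.4]
```

>>> play_rows(commands=[{"dx": 0,"dy": -0.002,"dz": 0.002,"ax": 0.5,"ay": 0.5,"az": -0.4},{"dx": 0,"dy": 0,"dz": 0.001,"ax": 0,"ay": 0,"az": 0},{"dx": 0,"dy": 0,"dz": 0,"ax": 0,"ay": 0,"az": 0},{"dx": 0,"dy": 0,"dz": 0,"ax": 0,"ay": 0,"az": 0},{"dx": 0,"dy": 0,"dz": 0,"ax": 0,"ay": 0,"az": 0}])

```text
time_s: 18.15
ee_pos: [0.4602, -0.1253, 0.0549]
eef_rot: [3.136, 0.003, 1.918]
force: [-0.1, -0.7, 0.9]
grip_width: 0.0847
```

>>> play_rows(commands=[{"dx": 0,"dy": 0,"dz": 0,"ax": 0,"ay": 0,"az": 0},{"dx": 0,"dy": 0,"dz": 0,"ax": 0,"ay": 0,"az": 0},{"dx": 0,"dy": 0,"dz": 0,"ax": 0,"ay": 0,"az": 0},{"dx": 0,"dy": 0,"dz": 0,"ax": 0,"ay": 0,"az": 0},{"dx": 0,"dy": 0,"dz": 0,"ax": 0,"ay": 0,"az": 0}], claw=0.4, squeeze=25)

```text
time_s: 18.57
ee_pos: [0.4604, -0.1253, 0.0554]
eef_rot: [3.135, 0.003, 1.917]
force: [0.3, 0.0, -0.4]
grip_width: 0.0558
```

>>> play_rows(commands=[{"dx": 0,"dy": 0,"dz": 0,"ax": 0,"ay": 0,"az": 0},{"dx": 0,"dy": 0,"dz": 0,"ax": 0,"ay": 0,"az": 0},{"dx": 0,"dy": 0,"dz": -0.005,"ax": 0,"ay": 0,"az": 0},{"dx": 0,"dy": 0,"dz": -0.01,"ax": 0,"ay": 0,"az": 0},{"dx": 0,"dy": 0,"dz": -0.02,"ax": 0,"ay": 0,"az": 0}])

```text
time_s: 18.98
ee_pos: [0.4579, -0.1245, 0.0885]
eef_rot: [3.141, -0.002, 1.917]
force: [-0.5, -0.4, -3.4]
grip_width: 0.0554
```

>>> play_rows(commands=[{"dx": 0,"dy": 0,"dz": -0.025,"ax": 0,"ay": 0,"az": 3.6},{"dx": 0,"dy": 0,"dz": -0.025,"ax": 0,"ay": 0,"az": 3.6},{"dx": 0,"dy": 0,"dz": -0.01,"ax": 0,"ay": 0,"az": 3.6},{"dx": 0,"dy": 0,"dz": 0,"ax": 0,"ay": 0,"az": 3.6},{"dx": 0,"dy": 0,"dz": 0,"ax": 0,"ay": 0,"az": 3.6}])

```text
time_s: 19.4
ee_pos: [0.458, -0.1247, 0.1585]
eef_rot: [3.137, -0.0, 1.592]
force: [-0.3, -0.7, -3.7]
grip_width: 0.0556
```

```bash
python3 -c "
from h import *
go(613,-255,150,92)"
```

```text
t 19.4 pos [ 458.  -124.7  158.5] rpy [179.8  -0.   91.2] w 0.0556 F [-0.3 -0.7 -3.7]
now: d [-133.6  152.1    9.1] rot [ 0.2 -0.  -0.8] | after turn: d [-135.7  150.3    8.5]
```

>>> play_rows(commands=[{"dx": -0.015,"dy": 0.017,"dz": 0,"ax": 0,"ay": 0,"az": -0.8},{"dx": -0.023,"dy": 0.025,"dz": 0,"ax": 0,"ay": 0,"az": 0},{"dx": -0.023,"dy": 0.025,"dz": 0,"ax": 0,"ay": 0,"az": 0},{"dx": -0.023,"dy": 0.025,"dz": 0,"ax": 0,"ay": 0,"az": 0},{"dx": -0.023,"dy": 0.025,"dz": 0,"ax": 0,"ay": 0,"az": 0}])

```text
time_s: 19.82
ee_pos: [0.5794, -0.2283, 0.1652]
eef_rot: [3.135, 0.0, 1.605]
force: [0.2, 0.9, -2.6]
grip_width: 0.0559
```

>>> play_rows(commands=[{"dx": -0.022,"dy": 0.025,"dz": 0,"ax": 0,"ay": 0,"az": 0},{"dx": -0.01,"dy": 0.01,"dz": 0,"ax": 0,"ay": 0,"az": 0},{"dx": 0,"dy": 0,"dz": 0,"ax": 0,"ay": 0,"az": 0},{"dx": 0,"dy": 0,"dz": 0,"ax": 0,"ay": 0,"az": 0},{"dx": 0,"dy": 0,"dz": 0,"ax": 0,"ay": 0,"az": 0}])

```text
time_s: 20.23
ee_pos: [0.6183, -0.2639, 0.166]
eef_rot: [3.137, -0.0, 1.603]
force: [0.8, 0.4, -2.2]
grip_width: 0.0555
```

```bash
python3 -c "
from h import *
im,K,P=snap('wrist','w8')
rects(im,K,P,'slides',.031,close=21)
go(613,-255,70,92)"
```

```text
slides [339.0, 267.0] 649.2 -307.2 91.7 181.1 165.1
t 20.28 pos [ 618.2 -263.7  166.1] rpy [179.7  -0.   91.8] w 0.056 F [ 0.1  0.9 -3.2]
now: d [ 8.8 -5.4 96.1] rot [ 0.3 -0.  -0.2] | after turn: d [ 8.9 -4.9 96.1]
```

View pics/w8.png

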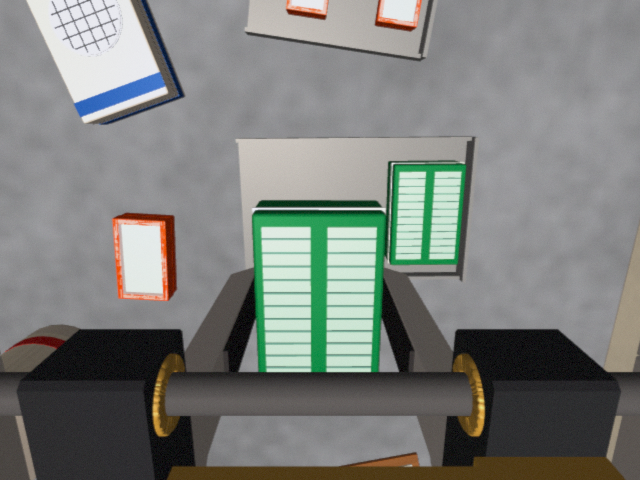

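The slides box is held square. Its twin shows clear of it, spanning u 388–466 and v 160–265.

```bash
python3 -c "
from h import *
im=cv2.imread('pics/w8.png')[:,:,::-1]; _,K,P=snap('wrist')
rects(im,K,P,'slides',.031,(389,140,500,300),close=9)
print(ray(K,P,[(394,165),(466,165),(460,264),(390,264)],.031).round(4)[:,:2].tolist())
m=viewer.camera_model('scene')
s=cv2.imread('pics/scene0.png')[:,:,::-1]
print(ray(K,P,[(237,140),(247,275)],.013).round(4)[:,:2].tolist())
"
```

```text
slides [425.0, 211.0] 700.6 -255.7 92.3 82.0 58.5
[[0.6737, -0.218], [0.7281, -0.2162], [0.7335, -0.2954], [0.6769, -0.2972]]
[[0.5522, -0.2043], [0.5585, -0.3174]]
```

```bash
python3 -c "
from h import *
go(611,-259.5,18.5,92.3)"
```

```text
t 20.33 pos [ 618.3 -263.6  166.3] rpy [179.7  -0.   91.9] w 0.0559 F [-0.5 -0.2 -2.8]
now: d [  4.3  -7.9 147.7] rot [ 0.3 -0.  -0.4] | after turn: d [  4.4  -7.1 147.8]
```

>>> play_rows(commands=[{"dx": 0.004,"dy": -0.0035,"dz": 0.028,"ax": 0.2,"ay": 0,"az": -0.4},{"dx": 0.002,"dy": -0.0035,"dz": 0.028,"ax": 0,"ay": 0,"az": 0},{"dx": 0,"dy": 0,"dz": 0.028,"ax": 0,"ay": 0,"az": 0},{"dx": 0,"dy": 0,"dz": 0.02,"ax": 0,"ay": 0,"az": 0},{"dx": 0,"dy": 0,"dz": 0.005,"ax": 0,"ay": 0,"az": 0}])

```text
time_s: 20.75
ee_pos: [0.6111, -0.2554, 0.0597]
eef_rot: [3.133, 0.004, 1.613]
force: [-0.8, -0.2, -3.9]
grip_width: 0.0559
```

```bash
python3 -c "
from h import *
go(611,-259.5,18.5,92.3)"
```

```text
t 20.75 pos [ 611.1 -255.4   59.7] rpy [179.5   0.2  92.4] w 0.0559 F [-0.8 -0.2 -3.9]
now: d [-3.9 -0.6 41.2] rot [0.5 0.2 0.1] | after turn: d [-4.1 -0.3 41.2]
```

>>> play_rows(commands=[{"dx": -0.003,"dy": 0,"dz": 0.015,"ax": 0.3,"ay": 0.2,"az": 0},{"dx": -0.002,"dy": 0,"dz": 0.012,"ax": 0,"ay": 0,"az": 0},{"dx": 0,"dy": 0,"dz": 0.006,"ax": 0,"ay": 0,"az": 0},{"dx": 0,"dy": 0,"dz": 0.001,"ax": 0,"ay": 0,"az": 0},{"dx": 0,"dy": 0,"dz": 0,"ax": 0,"ay": 0,"az": 0}])

```text
time_s: 21.17
ee_pos: [0.6116, -0.2593, 0.0273]
eef_rot: [3.136, 0.001, 1.614]
force: [-0.1, 0.3, -3.1]
grip_width: 0.0558
```

```bash
python3 -c "
from h import *
go(611,-259.5,18.5,92.3)"
```

```text
t 21.17 pos [ 611.6 -259.3   27.3] rpy [179.7   0.   92.5] w 0.0558 F [-0.1  0.3 -3.1]
now: d [-0.1 -0.7  8.8] rot [0.3 0.  0.2] | after turn: d [-0.1 -0.6  8.8]
```

>>> play_rows(commands=[{"dx": 0,"dy": -0.0005,"dz": 0.004,"ax": 0,"ay": 0,"az": 0},{"dx": 0,"dy": 0,"dz": 0.004,"ax": 0,"ay": 0,"az": 0},{"dx": 0,"dy": 0,"dz": 0.002,"ax": 0,"ay": 0,"az": 0},{"dx": 0,"dy": 0,"dz": 0,"ax": 0,"ay": 0,"az": 0},{"dx": 0,"dy": 0,"dz": 0,"ax": 0,"ay": 0,"az": 0}])

```text
time_s: 21.58
ee_pos: [0.6124, -0.2597, 0.0197]
eef_rot: [3.132, 0.003, 1.614]
force: [-0.8, -0.5, -1.9]
grip_width: 0.0558
```

```bash
python3 -c "
from h import *
go(611,-259.5,18.5,92.3)"
```

```text
t 21.58 pos [ 612.4 -259.7   19.7] rpy [179.5   0.2  92.5] w 0.0558 F [-0.8 -0.5 -1.9]
now: d [ 0.2 -1.4  1.1] rot [0.5 0.2 0.2] | after turn: d [ 0.2 -1.4  1.2]
```

>>> play_rows(commands=[{"dx": 0,"dy": -0.001,"dz": 0.0015,"ax": 0,"ay": 0,"az": 0},{"dx": 0,"dy": 0,"dz": 0.001,"ax": 0,"ay": 0,"az": 0},{"dx": 0,"dy": 0,"dz": 0,"ax": 0,"ay": 0,"az": 0},{"dx": 0,"dy": 0,"dz": 0,"ax": 0,"ay": 0,"az": 0},{"dx": 0,"dy": 0,"dz": 0,"ax": 0,"ay": 0,"az": 0}])

```text
time_s: 22.0
ee_pos: [0.6118, -0.26, 0.019]
eef_rot: [3.131, 0.004, 1.615]
force: [-0.6, -0.4, -2.9]
grip_width: 0.0559
```

>>> play_rows(commands=[{"dx": 0,"dy": 0,"dz": 0,"ax": 0,"ay": 0,"az": 0},{"dx": 0,"dy": 0,"dz": 0,"ax": 0,"ay": 0,"az": 0},{"dx": 0,"dy": 0,"dz": 0,"ax": 0,"ay": 0,"az": 0},{"dx": 0,"dy": 0,"dz": 0,"ax": 0,"ay": 0,"az": 0},{"dx": 0,"dy": 0,"dz": 0,"ax": 0,"ay": 0,"az": 0}], claw=0.78)

```text
time_s: 22.42
ee_pos: [0.6125, -0.2604, 0.0198]
eef_rot: [3.129, 0.005, 1.614]
force: [0.2, 0.3, -0.2]
grip_width: 0.0734
```

>>> play_rows(commands=[{"dx": 0,"dy": 0,"dz": 0,"ax": 0,"ay": 0,"az": 0},{"dx": 0,"dy": 0,"dz": -0.01,"ax": 0,"ay": 0,"az": 0},{"dx": 0,"dy": 0,"dz": -0.03,"ax": 0,"ay": 0,"az": 0},{"dx": 0,"dy": 0,"dz": -0.04,"ax": 0,"ay": 0,"az": 0},{"dx": 0,"dy": 0,"dz": -0.04,"ax": 0,"ay": 0,"az": 0}])

```text
time_s: 22.83
ee_pos: [0.6075, -0.2582, 0.1359]
eef_rot: [-3.141, -0.002, 1.614]
force: [0.6, -0.7, 0.7]
grip_width: 0.0734
```

```bash
python3 -c "
from h import *
im,K,P=snap('wrist','w9')
rects(im,K,P,'slides',.031,close=9)
go(457.5,-125.5,130,110.4)"
```

```text
slides [446.0, 226.0] 699.6 -255.2 92.3 83.2 60.4
slides [324.0, 231.0] 610.7 -258.8 92.4 82.6 53.9
t 22.88 pos [ 610.2 -259.4  145.7] rpy [179.5   0.2  92.5] w 0.0734 F [ 2.1 -0.2  7.2]
now: d [ 140.5 -146.8   13.8] rot [  0.5   0.3 -17.9] | after turn: d [178.8 -96.4  15.7]
```

View pics/w9.png

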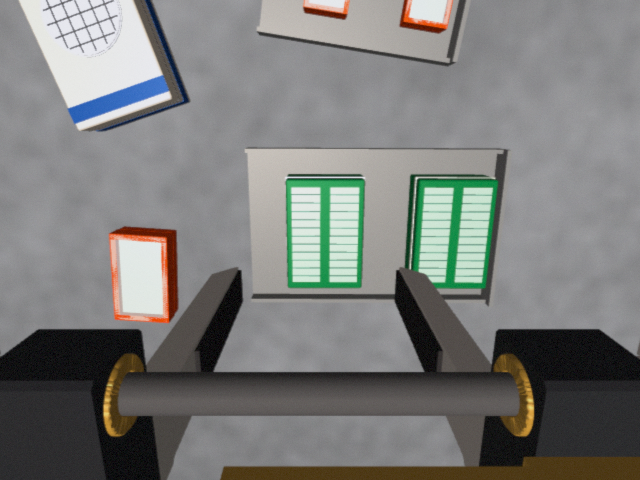

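The slides box lies at (325,231), parallel to its twin, within about 1 mm of the target. Next, the filters carton.

>>> play_rows(commands=[{"dx": 0.015,"dy": -0.016,"dz": -0.01,"ax": 0,"ay": 0,"az": 0},{"dx": 0.024,"dy": -0.025,"dz": 0,"ax": 0,"ay": 0,"az": 0},{"dx": 0.024,"dy": -0.025,"dz": 0,"ax": 0,"ay": 0,"az": 0},{"dx": 0.024,"dy": -0.025,"dz": 0,"ax": 0,"ay": 0,"az": 0},{"dx": 0.024,"dy": -0.025,"dz": 0,"ax": 0,"ay": 0,"az": 0}], claw=1.0)

```text
time_s: 23.3
ee_pos: [0.489, -0.1539, 0.1607]
eef_rot: [3.12, 0.01, 1.611]
force: [1.4, -0.3, 0.8]
grip_width: 0.0937
```

>>> play_rows(commands=[{"dx": 0.022,"dy": -0.023,"dz": 0,"ax": 0,"ay": 0,"az": 0},{"dx": 0.006,"dy": -0.006,"dz": 0,"ax": 0,"ay": 0,"az": -4.5},{"dx": 0,"dy": 0,"dz": 0,"ax": 0,"ay": 0,"az": -4.5},{"dx": 0,"dy": 0,"dz": 0,"ax": 0,"ay": 0,"az": -4.5},{"dx": 0,"dy": 0,"dz": 0,"ax": 0,"ay": 0,"az": -4.5}])

```text
time_s: 23.72
ee_pos: [0.4531, -0.1218, 0.1639]
eef_rot: [3.119, 0.02, 1.938]
force: [-0.7, -0.0, -0.2]
grip_width: 0.0939
```

```bash
python3 -c "
from h import *
im,K,P=snap('wrist')
rects(im,K,P,'filters',.040,close=5)
go(457.5,-125.5,90,110.4)"
```

```text
filters [318.0, 292.0] 475.5 -174.2 20.5 64.6 7.8
filters [38.0, 286.0] 270.3 -247.5 130.4 81.8 14.4
filters [82.0, 266.0] 300.2 -218.9 131.7 77.9 6.3
filters [173.0, 179.0] 345.2 -128.7 15.4 46.5 28.1
filters [320.0, 160.0] 439.5 -76.8 20.1 64.6 9.0
t 23.77 pos [ 453.3 -121.9  164. ] rpy [178.7   1.1 111.4] w 0.0936 F [ 0.2 -0.1  0.5]
now: d [-3.4  1.  74.2] rot [1.3 1.1 1. ] | after turn: d [-4.8  2.7 74. ]
```

>>> play_rows(commands=[{"dx": -0.003,"dy": 0.001,"dz": 0.022,"ax": 1.2,"ay": 1,"az": 1},{"dx": -0.002,"dy": 0,"dz": 0.022,"ax": 0,"ay": 0,"az": 0},{"dx": 0,"dy": 0,"dz": 0.022,"ax": 0,"ay": 0,"az": 0},{"dx": 0,"dy": 0,"dz": 0.012,"ax": 0,"ay": 0,"az": 0},{"dx": 0,"dy": 0,"dz": 0,"ax": 0,"ay": 0,"az": 0}])

```text
time_s: 24.18
ee_pos: [0.4588, -0.1275, 0.0872]
eef_rot: [3.134, 0.007, 1.918]
force: [-1.2, 0.1, 0.1]
grip_width: 0.094
```

```bash
python3 -c "
from h import *
go(457.5,-125.5,25,110.3)"
```

```text
t 24.18 pos [ 458.8 -127.5   87.2] rpy [179.6   0.4 109.9] w 0.094 F [-1.2  0.1  0.1]
now: d [ 2.7 -1.  62.2] rot [ 0.4  0.4 -0.4] | after turn: d [ 2.3 -0.6 62.2]
```

>>> play_rows(commands=[{"dx": 0.002,"dy": -0.001,"dz": 0.018,"ax": 0.2,"ay": 0.2,"az": -0.3},{"dx": 0.001,"dy": -0.001,"dz": 0.018,"ax": 0,"ay": 0,"az": 0},{"dx": 0,"dy": 0,"dz": 0.018,"ax": 0,"ay": 0,"az": 0},{"dx": 0,"dy": 0,"dz": 0.006,"ax": 0,"ay": 0,"az": 0},{"dx": 0,"dy": 0,"dz": 0,"ax": 0,"ay": 0,"az": 0}])

```text
time_s: 24.6
ee_pos: [0.4587, -0.1264, 0.0298]
eef_rot: [3.133, 0.007, 1.916]
force: [-0.3, -0.0, 1.1]
grip_width: 0.0934
```

```bash
python3 -c "
from h import *
go(457.5,-125.5,25,110.3)"
```

```text
t 24.6 pos [ 458.7 -126.4   29.8] rpy [179.5   0.4 109.8] w 0.0934 F [-0.3 -0.   1.1]
now: d [ 1.3 -0.9  4.8] rot [ 0.5  0.4 -0.5] | after turn: d [ 1.3 -0.8  4.8]
```

>>> play_rows(commands=[{"dx": 0.001,"dy": -0.0008,"dz": 0.003,"ax": 0.3,"ay": 0.3,"az": -0.4},{"dx": 0,"dy": 0,"dz": 0.002,"ax": 0,"ay": 0,"az": 0},{"dx": 0,"dy": 0,"dz": 0,"ax": 0,"ay": 0,"az": 0},{"dx": 0,"dy": 0,"dz": 0,"ax": 0,"ay": 0,"az": 0},{"dx": 0,"dy": 0,"dz": 0,"ax": 0,"ay": 0,"az": 0}])

```text
time_s: 25.02
ee_pos: [0.4597, -0.1264, 0.0286]
eef_rot: [3.135, 0.005, 1.922]
force: [-0.3, -0.2, -0.3]
grip_width: 0.0942
```

>>> play_rows(commands=[{"dx": 0,"dy": 0,"dz": 0,"ax": 0,"ay": 0,"az": 0},{"dx": 0,"dy": 0,"dz": 0,"ax": 0,"ay": 0,"az": 0},{"dx": 0,"dy": 0,"dz": 0,"ax": 0,"ay": 0,"az": 0},{"dx": 0,"dy": 0,"dz": 0,"ax": 0,"ay": 0,"az": 0},{"dx": 0,"dy": 0,"dz": 0,"ax": 0,"ay": 0,"az": 0}], claw=0.5, squeeze=40)

```text
time_s: 25.43
ee_pos: [0.4601, -0.1266, 0.0296]
eef_rot: [3.134, 0.006, 1.922]
force: [-0.1, -0.2, -1.0]
grip_width: 0.0657
```

>>> play_rows(commands=[{"dx": 0,"dy": 0,"dz": 0,"ax": 0,"ay": 0,"az": 0},{"dx": 0,"dy": 0,"dz": 0,"ax": 0,"ay": 0,"az": 0},{"dx": 0,"dy": 0,"dz": -0.005,"ax": 0,"ay": 0,"az": 0},{"dx": 0,"dy": 0,"dz": -0.01,"ax": 0,"ay": 0,"az": 0},{"dx": 0,"dy": 0,"dz": -0.02,"ax": 0,"ay": 0,"az": 0}])

```text
time_s: 25.85
ee_pos: [0.4577, -0.1258, 0.0631]
eef_rot: [3.139, 0.001, 1.922]
force: [0.2, 0.8, -1.1]
grip_width: 0.0658
```

>>> play_rows(commands=[{"dx": 0,"dy": 0,"dz": -0.025,"ax": 0,"ay": 0,"az": 0},{"dx": 0,"dy": 0,"dz": -0.025,"ax": 0,"ay": 0,"az": 0},{"dx": 0,"dy": 0,"dz": -0.025,"ax": 0,"ay": 0,"az": 0},{"dx": 0,"dy": 0,"dz": -0.015,"ax": 0,"ay": 0,"az": 3},{"dx": 0,"dy": 0,"dz": 0,"ax": 0,"ay": 0,"az": 4}])

```text
time_s: 26.27
ee_pos: [0.4573, -0.1256, 0.1641]
eef_rot: [3.136, 0.003, 1.798]
force: [0.4, 0.4, -1.2]
grip_width: 0.0657
```

>>> play_rows(commands=[{"dx": 0,"dy": 0,"dz": 0,"ax": 0,"ay": 0,"az": 4},{"dx": 0,"dy": 0,"dz": 0,"ax": 0,"ay": 0,"az": 4},{"dx": 0,"dy": 0,"dz": 0,"ax": 0,"ay": 0,"az": 4},{"dx": 0,"dy": 0,"dz": 0,"ax": 0,"ay": 0,"az": 3},{"dx": 0,"dy": 0,"dz": 0,"ax": 0,"ay": 0,"az": 0}])

```text
time_s: 26.68
ee_pos: [0.4573, -0.1256, 0.1705]
eef_rot: [3.129, 0.003, 1.52]
force: [-0.6, 1.0, -1.0]
grip_width: 0.0654
```

```bash
python3 -c "
from h import *
go(628,253.7,150,87.7)"
```

```text
t 26.68 pos [ 457.3 -125.6  170.5] rpy [179.3   0.2  87.1] w 0.0654 F [-0.6  1.  -1. ]
now: d [387.6 150.9  21.1] rot [ 0.7  0.2 -0.6] | after turn: d [385.8 155.4  20.5]
```

>>> play_rows(commands=[{"dx": 0.02,"dy": 0.008,"dz": 0,"ax": 0.5,"ay": 0,"az": -0.5},{"dx": 0.033,"dy": 0.0132,"dz": 0,"ax": 0,"ay": 0,"az": 0},{"dx": 0.033,"dy": 0.0132,"dz": 0,"ax": 0,"ay": 0,"az": 0},{"dx": 0.033,"dy": 0.0132,"dz": 0,"ax": 0,"ay": 0,"az": 0},{"dx": 0.033,"dy": 0.0132,"dz": 0,"ax": 0,"ay": 0,"az": 0}])

```text
time_s: 27.1
ee_pos: [0.5245, 0.0245, 0.1738]
eef_rot: [3.136, 0.005, 1.53]
force: [0.5, -1.4, -1.4]
grip_width: 0.0655
```

>>> play_rows(commands=[{"dx": 0.033,"dy": 0.0132,"dz": 0,"ax": 0,"ay": 0,"az": 0},{"dx": 0.033,"dy": 0.0132,"dz": 0,"ax": 0,"ay": 0,"az": 0},{"dx": 0.033,"dy": 0.0132,"dz": 0,"ax": 0,"ay": 0,"az": 0},{"dx": 0.033,"dy": 0.0132,"dz": 0,"ax": 0,"ay": 0,"az": 0},{"dx": 0.033,"dy": 0.0132,"dz": 0,"ax": 0,"ay": 0,"az": 0}])

```text
time_s: 27.52
ee_pos: [0.598, 0.196, 0.1764]
eef_rot: [3.135, 0.005, 1.54]
force: [-0.7, -0.7, -1.5]
grip_width: 0.0654
```

>>> play_rows(commands=[{"dx": 0.025,"dy": 0.011,"dz": 0,"ax": 0,"ay": 0,"az": 0},{"dx": 0.012,"dy": 0.005,"dz": 0,"ax": 0,"ay": 0,"az": 0},{"dx": 0,"dy": 0,"dz": 0,"ax": 0,"ay": 0,"az": 0},{"dx": 0,"dy": 0,"dz": 0,"ax": 0,"ay": 0,"az": 0},{"dx": 0,"dy": 0,"dz": 0,"ax": 0,"ay": 0,"az": 0}])

```text
time_s: 27.93
ee_pos: [0.615, 0.2408, 0.1766]
eef_rot: [3.137, 0.005, 1.556]
force: [0.2, -0.4, -1.6]
grip_width: 0.066
```

```bash
python3 -c "
from h import *
im,K,P=snap('wrist','w10'); np.save('P10.npy',P)
rects(im,K,P,'filters',.043,close=5)
go(628,253.7,80,87.7)"
```

```text
filters [459.0, 271.0] 728.0 197.7 177.7 65.6 8.9
filters [318.0, 179.0] 614.9 273.8 179.5 124.5 18.1
filters [354.0, 149.0] 642.0 295.9 179.2 52.0 0.7
filters [476.0, 139.0] 732.3 301.5 177.7 65.6 9.0
filters [416.0, 196.0] 690.1 256.4 87.7 111.5 2.0
t 27.98 pos [615.  240.5 176.7] rpy [179.7   0.3  89.1] w 0.0651 F [-0.3 -1.  -1.3]
now: d [13.9 12.3 96.7] rot [0.3 0.3 1.4] | after turn: d [13.7 12.4 96.7]
```

View pics/w10.png

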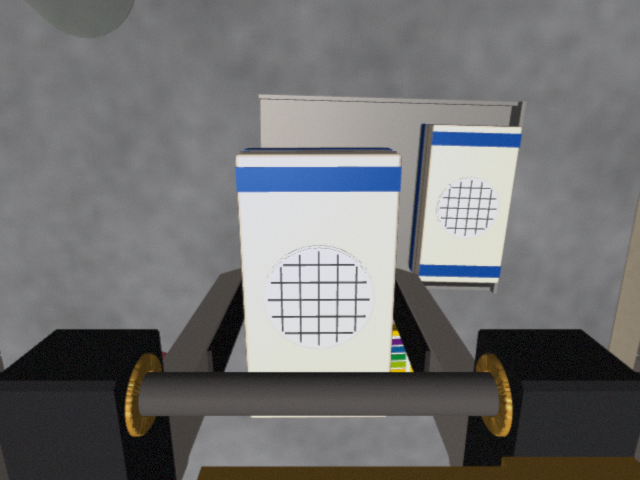

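The filters carton is held square at (320,285). Its twin in the tray is at (468,205), with its bands at v=139 and v=271.

>>> play_rows(commands=[{"dx": 0.007,"dy": 0.006,"dz": 0.02,"ax": 0.2,"ay": 0.2,"az": 1.4},{"dx": 0.007,"dy": 0.006,"dz": 0.02,"ax": 0,"ay": 0,"az": 0},{"dx": 0,"dy": 0,"dz": 0.025,"ax": 0,"ay": 0,"az": 0},{"dx": 0,"dy": 0,"dz": 0.02,"ax": 0,"ay": 0,"az": 0},{"dx": 0,"dy": 0,"dz": 0,"ax": 0,"ay": 0,"az": 0}])

```text
time_s: 28.4
ee_pos: [0.6289, 0.249, 0.0931]
eef_rot: [3.136, -0.0, 1.526]
force: [-0.8, -0.6, -2.3]
grip_width: 0.0656
```

```bash
python3 -c "
from h import *
go(628.2,252.2,33,87.7)"
```

```text
t 28.4 pos [628.9 249.   93.1] rpy [179.7  -0.   87.5] w 0.0656 F [-0.8 -0.6 -2.3]
now: d [ 3.1 -1.2 60.1] rot [ 0.3 -0.  -0.2] | after turn: d [ 3.1 -0.8 60.1]
```

>>> play_rows(commands=[{"dx": 0.003,"dy": -0.001,"dz": 0.018,"ax": 0.2,"ay": 0,"az": 0},{"dx": 0.002,"dy": -0.001,"dz": 0.018,"ax": 0,"ay": 0,"az": 0},{"dx": 0,"dy": 0,"dz": 0.013,"ax": 0,"ay": 0,"az": 0},{"dx": 0,"dy": 0,"dz": 0.003,"ax": 0,"ay": 0,"az": 0},{"dx": 0,"dy": 0,"dz": 0,"ax": 0,"ay": 0,"az": 0}])

```text
time_s: 28.82
ee_pos: [0.6289, 0.2505, 0.0451]
eef_rot: [3.135, -0.001, 1.523]
force: [-0.3, 0.0, -1.8]
grip_width: 0.0656
```

```bash
python3 -c "
from h import *
go(628.2,252.2,33,87.7)"
```

```text
t 28.82 pos [628.9 250.5  45.1] rpy [ 1.796e+02 -1.000e-01  8.730e+01] w 0.0656 F [-0.3  0.  -1.8]
now: d [ 1.7 -0.9 12.1] rot [ 0.4 -0.1 -0.4] | after turn: d [ 1.7 -0.8 12.1]
```

>>> play_rows(commands=[{"dx": 0.0015,"dy": -0.0008,"dz": 0.005,"ax": 0.2,"ay": 0,"az": 0},{"dx": 0,"dy": 0,"dz": 0.004,"ax": 0,"ay": 0,"az": 0},{"dx": 0,"dy": 0,"dz": 0.003,"ax": 0,"ay": 0,"az": 0},{"dx": 0,"dy": 0,"dz": 0.001,"ax": 0,"ay": 0,"az": 0},{"dx": 0,"dy": 0,"dz": 0,"ax": 0,"ay": 0,"az": 0}])

```text
time_s: 29.23
ee_pos: [0.63, 0.2519, 0.0354]
eef_rot: [3.134, -0.003, 1.523]
force: [-0.8, 0.5, -1.9]
grip_width: 0.0655
```

```bash
python3 -c "
from h import *
go(628.2,252.2,32.5,87.7)"
```

```text
t 29.23 pos [630.  251.9  35.4] rpy [179.6  -0.2  87.2] w 0.0655 F [-0.8  0.5 -1.9]
now: d [ 0.2 -1.8  2.8] rot [ 0.4 -0.2 -0.5] | after turn: d [ 0.2 -1.8  2.9]
```

>>> play_rows(commands=[{"dx": 0,"dy": -0.0015,"dz": 0.002,"ax": 0.2,"ay": 0,"az": 0},{"dx": 0,"dy": 0,"dz": 0.0015,"ax": 0,"ay": 0,"az": 0},{"dx": 0,"dy": 0,"dz": 0.001,"ax": 0,"ay": 0,"az": 0},{"dx": 0,"dy": 0,"dz": 0,"ax": 0,"ay": 0,"az": 0},{"dx": 0,"dy": 0,"dz": 0,"ax": 0,"ay": 0,"az": 0}])

```text
time_s: 29.65
ee_pos: [0.6289, 0.2524, 0.0334]
eef_rot: [3.136, -0.004, 1.523]
force: [0.8, -0.0, -1.0]
grip_width: 0.0656
```

```bash
python3 -c "
from h import *
go(628.2,252.2,32.5,87.7)"
```

```text
t 29.65 pos [628.9 252.4  33.4] rpy [179.7  -0.2  87.3] w 0.0656 F [ 0.8 -0.  -1. ]
now: d [-0.3 -0.7  0.9] rot [ 0.3 -0.2 -0.4] | after turn: d [-0.2 -0.7  0.9]
```

>>> play_rows(commands=[{"dx": 0,"dy": -0.0005,"dz": 0.0015,"ax": 0,"ay": 0,"az": 0},{"dx": 0,"dy": 0,"dz": 0.001,"ax": 0,"ay": 0,"az": 0},{"dx": 0,"dy": 0,"dz": 0,"ax": 0,"ay": 0,"az": 0},{"dx": 0,"dy": 0,"dz": 0,"ax": 0,"ay": 0,"az": 0},{"dx": 0,"dy": 0,"dz": 0,"ax": 0,"ay": 0,"az": 0}])

```text
time_s: 30.07
ee_pos: [0.629, 0.2527, 0.033]
eef_rot: [3.134, -0.004, 1.524]
force: [-0.9, 0.5, 0.3]
grip_width: 0.0657
```

>>> play_rows(commands=[{"dx": 0,"dy": 0,"dz": 0,"ax": 0,"ay": 0,"az": 0},{"dx": 0,"dy": 0,"dz": 0,"ax": 0,"ay": 0,"az": 0},{"dx": 0,"dy": 0,"dz": 0,"ax": 0,"ay": 0,"az": 0},{"dx": 0,"dy": 0,"dz": 0,"ax": 0,"ay": 0,"az": 0},{"dx": 0,"dy": 0,"dz": 0,"ax": 0,"ay": 0,"az": 0}], claw=0.88)

```text
time_s: 30.48
ee_pos: [0.6289, 0.2529, 0.0323]
eef_rot: [3.134, -0.005, 1.524]
force: [-0.3, 0.9, -0.3]
grip_width: 0.0827
```

>>> play_rows(commands=[{"dx": 0,"dy": 0,"dz": 0,"ax": 0,"ay": 0,"az": 0},{"dx": 0,"dy": 0,"dz": -0.01,"ax": 0,"ay": 0,"az": 0},{"dx": 0,"dy": 0,"dz": -0.03,"ax": 0,"ay": 0,"az": 0},{"dx": 0,"dy": 0,"dz": -0.04,"ax": 0,"ay": 0,"az": 0},{"dx": 0,"dy": 0,"dz": -0.04,"ax": 0,"ay": 0,"az": 0}])

```text
time_s: 30.9
ee_pos: [0.6244, 0.2511, 0.1478]
eef_rot: [-3.134, 0.001, 1.524]
force: [-0.1, -0.1, 0.6]
grip_width: 0.0828
```

>>> play_rows(commands=[{"dx": 0,"dy": 0,"dz": -0.03,"ax": 0,"ay": 0,"az": 0},{"dx": 0,"dy": 0,"dz": -0.02,"ax": 0,"ay": 0,"az": 0},{"dx": 0,"dy": 0,"dz": 0,"ax": 0,"ay": 0,"az": 0},{"dx": 0,"dy": 0,"dz": 0,"ax": 0,"ay": 0,"az": 0},{"dx": 0,"dy": 0,"dz": 0,"ax": 0,"ay": 0,"az": 0}])

```text
time_s: 31.32
ee_pos: [0.6264, 0.2517, 0.2145]
eef_rot: [3.134, -0.005, 1.524]
force: [-0.3, -0.5, 0.0]
grip_width: 0.0831
```

```bash
python3 -c "
from h import *
im,K,P=snap('wrist')
rects(im,K,P,'filters',.043,close=5)
s,K,P=snap('scene','scene9')
go(628.2,252.2,32.5,87.7)
a=cv2.imread('pics/scene0.png')[:,:,::-1].astype(int);d=np.abs(a-s).max(2)
print('jar diff',d[110:180,145:195].mean(),'flask diff',d[280:345,455:515].mean())
"
```

```text
filters [302.0, 344.0] 605.9 124.7 1.6 18.4 4.6
filters [380.0, 339.0] 679.2 125.9 177.1 18.2 4.2
filters [433.0, 265.0] 728.0 197.6 177.2 65.3 8.6
filters [320.0, 266.0] 625.7 202.6 177.2 64.2 8.6
filters [441.0, 148.0] 732.5 301.7 177.3 65.0 8.2
filters [320.0, 148.0] 630.4 306.5 177.3 64.6 8.2
t 31.42 pos [626.1 251.6 213.1] rpy [179.7  -0.2  87.3] w 0.0825 F [ 0.  -0.1 -0.6]
now: d [-1.000e-01  1.000e+00  1.806e+02] rot [ 0.3 -0.2 -0.4] | after turn: d [  0.7   2.1 180.6]
jar diff 4.941714285714285 flask diff 5.887179487179488
```

View pics/scene9.png

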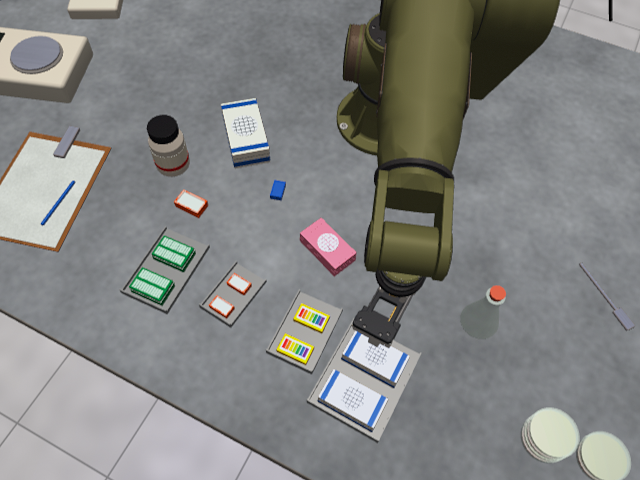

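All four packs lie beside their twins. The tub at (168,145) and the flask at (485,312) stand where they were, and the gripper is clear.

```bash
python3 -c "
from station import workorder
print(workorder.hand_in())"
```

```text
the job is handed in; nothing more can be done
None
```

All four packs went from the stack into their trays in order: covers, strips, slides, filters. I gripped each across its short side, kept it level, set it down and released it. I then handed the job in at about 31 s of the 128 s allowed. The hand-in gives no verdict.

**Placement:** Wrist-camera checks after each release put every pack within about 2 mm of the middle of its tray's front half. Long sides came out within about 0.5° of the pack behind. Flatness was judged from the pictures and the level tool, with no separate tilt measurement.

**Tub and flask:** The final scene picture shows both standing where they were. I compared it with the first picture only by eye and by a small image difference, with no measured position. In that picture the gripper is clear of everything.

**Checks that failed:** The first batch of moves was refused for missing row fields, so nothing moved. Two colour measurements failed, one when a mask caught only part of the covers box and one when the held and fixed slide boxes merged. I got round the first by using earlier measurements and the picture, and redid the second. No check disagreed with the final placements.

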